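Hold a derailleur cage wound to its stop in front of a backdrop plate

TASK

A bicycle derailleur is clamped upside down on the plywood fixture board. First take the flat black plate out of its sloping stand and stand it by itself, upright on a long thin edge, in the middle of the rubber strip on the board, running lengthways along the strip, as a backdrop for inspecting the cage. Then swing the derailleur's cage arm forward (over towards the robot's side) against its spring all the way to its stop and finish holding it there, without knocking over the plate or disturbing the tin, the tape measure or the jar.

Things in the scene. Friction and masses are not known exactly. Their poses are not given: they have to be found in the camera images.
- fixture: plywood board 200 (x) x 280 (y) x 12 mm lying fixed on the bench, carrying the derailleur near its +y end and the rubber strip at its -y part. Origin: centre of its underside, z up; its -x side is the front (towards the robot, within about 20 degrees of yaw).
- mat_centre (a point): centre of the top face of the black rubber strip on the board, 14 mm above the bench; the strip is 190 mm long along the board's x and 70 mm wide along the board's y. 165 mm in the board's y separate it from the middle plane of the cage.
- cage_pivot (a point): on the cage arm's pivot axis (parallel to the board's y), in the middle plane of the cage, 68 mm above the bench. A dark round spring housing (radius 17 mm) lies beside it, 9 to 28 mm towards the board's +y; the knuckle and hanger below it are no higher than 53 mm.
- cage_tip (a point): centre of the black toothed pulley (radius 20 mm) at the cage arm's free upper end, 85 mm from the pivot; moves with it. The cage is two parallel steel plates, 16 mm wide overall along the board's y and 26 mm broad at this end; its flat outer faces can be pinched from above along the board's y; a light grip (12 N) lets the arm turn between the fingers, a hard one resists it.
- cage (a joint): angle of the cage arm (rad). 0: at rest, sprung against its rear stop, leaning 20 degrees back (to the board's +x) from straight up. Grows as the arm swings forward over the top towards the board's -x; 1.30: front stop, 54.5 degrees forward of straight up. The spring takes about 3 N at the tip at rest, 7 N at the front stop, and throws the arm back if let go.
- plate: flat black plastic plate with steel corner inserts, 12 mm thick (its x), 120 mm long (its y), 100 mm high (its z), 0.18 kg. Origin: its very centre. At the start it leans 25 degrees from upright in the stand, z pointing to its upper long edge; the upper 30 mm are free on both faces, and so is the middle 60 mm of the back. Upright on the strip its centre is 64 mm above the bench.
- plate_stand: aluminium stand fixed on the bench: foot 90 (x) x 96 (y) x 6 mm, a 14 mm high lip at its -x side in front of the plate's lower edge, two fork posts 16 mm wide at y = -40 and +40 mm behind the plate, about 62 mm high. Origin at its underside, 16 mm from the foot's middle; the plate's top leans to the stand's +x, which points roughly to the left (+y).
- grease_tin: bystander: round blue and red tin, 67 mm across, 58 mm high; origin at the centre of its underside
- tape_measure: bystander: yellow tape measure 66 x 81 x 32 mm; origin at its underside
- washer_jar: bystander: glass jar of washers with a brass-coloured lid, 71 mm across, 100 mm high; origin at the centre of its underside

How it is judged (in metres and radians):
On the way, in this order (a step that is already met when the one before it is completed fails the run):
1. the plate stands on its long edge on the strip, lengthways, let go and at rest, the cage not yet wound (angle between the z axis of plate and the z axis of fixture, either way round below 0.07 rad and angle between the x axis of plate and the y axis of fixture, either way round below 0.26 rad and horizontal distance between plate and mat_centre below 0.025 m and height (world z) of plate between 0.06 and 0.068 m and contact force between each of the fingers, the arm and plate below 0.05 N and linear speed of plate below 0.02 m/s and value of joint cage below 0.2 rad), for 0.3 s.
2. the cage arm is at its front stop (value of joint cage above 1.22 rad), for 0.2 s.
At the end, for the whole second after the job is handed in: The robot still presses on the cage arm (over 1 N), within 0.08 rad of its front stop; the plate stands free and still on its long edge: within 4 degrees of upright, 25 mm of the strip's centre and 15 degrees of its direction; the three bystanders are within 30 mm of their starts (angle between the z axis of plate and the z axis of fixture, either way round below 0.07 rad and angle between the x axis of plate and the y axis of fixture, either way round below 0.26 rad and horizontal distance between plate and mat_centre below 0.025 m and height (world z) of plate between 0.06 and 0.068 m and contact force between each of the fingers, the arm and plate below 0.05 N and linear speed of plate below 0.02 m/s and value of joint cage above 1.22 rad and contact force between any of the fingers, the arm and fixture above 1 N and distance of each of grease_tin, tape_measure, washer_jar from where it was at the start of the episode below 0.03 m); the arm keeps its last pose, push and grip.
It fails at once if a bystander is pushed more than 30 mm (distance of any of grease_tin, tape_measure, washer_jar from where it was at the start of the episode above 0.03 m).
It also fails if it takes over 64 s, if anything falls off the work surface, if the arm or the gripper's body presses on something with over 40 N, if the wrist force passes 120 N, or if a joint passes its speed limit or range.

ROBOT

A 6-joint arm with a two-finger parallel gripper is mounted at the origin on a cart in front of the work surface, level with it; the furniture and walls round the work are solid. World frame = base frame: x ahead of the robot, y to its left, z up, the work surface at z = 0. Lengths are in mm, angles in degrees, forces in N, time in s.
With the tool pointing down it reaches from about 325 to 775 mm from the base axis. Payload 5.5 kg.
Tool frame: the origin (TCP) lies at the very end of the fingers, on their centre line; the grasp point (between the pads) lies 19 mm behind it (ctrl.grip_point_offset is the distance from the TCP to the grasp point, in mm); z points along the fingers, y is the line along which they close (so a half turn about z gives the same grasp; the last joint's range is limited). The gripper opens to 88 mm and grips with 3 to 60 N. Pads are 20 mm wide; open, the fingers measure 115 mm over their backs; the gripper's body (75 mm by 178 mm) begins 61 mm behind the grasp point.
Start: joints at [-73.78, 5.22, 70.514, -0, 104.267, -3.249], TCP at [199.979, -565.707, 200.931] pointing down, gripper open.
Joint ranges: [-164.24, 164.24], [-49.07, 125.15], [9.68, 141.18], [-86.29, 266.29], [3.28, 154.24], [-151.56, 151.56]. Speed limits (degrees/s): [147.25, 147.25, 172.46, 180, 180, 180].

INTERFACE

Orientations are given as a 3x3 rotation matrix whose columns are the frame's x, y, z axes.
In Python, from workcell import get_state, capture, get_calibration, order, ctrl gives the robot as it stands.
- The arm moves only by the tool jog_arm, never from a script. Its argument "motion" is text: rows parted by semicolons, each of 7 numbers parted by spaces: the shift along the tool's x, y, z each as a share of 8 cm, from -1 to 1, then the turn, a rotation vector about the tool's x, y, z each as a share of 45 degrees, from -1 to 1, then the closure, from -1 (fully open) to 1 (shut). In form: x y z rx ry rz gripper; .... A call has exactly 10 rows; each row is the pose to reach, as a shift and turn from the pose commanded when the call began, along the tool's axes at that moment; what a row does not reach only later rows make up. A row lasts 1/10 s, in which the tool goes at most 50 mm and 8.59 degrees, less where a joint would pass 70% of its speed; a pose out of reach is approached as far as the arm can. A call with a number of a shift or a turn outside -1 to 1 is refused whole. A call with a gripper value outside its range is refused whole. The fingers move at their own pace and stop on an object; the grip force is fixed at half the most. Time passes only in rows, so rows that repeat a pose let the fingers close, or fill a call up. It gives the time, the measured TCP pose, the force, the opening and the grip force at its end, in the units of the state.
- get_state(): the state, without advancing time (a new reading comes with each control period).
- capture(name): name is "scene" or "top" or "wrist"; returns the picture (400x640x3 uint8, red, green, blue); there is no depth.
- get_calibration(name): a dict with "fov_y" (degrees; the focal length in pixels is half the picture's height over the tangent of half this angle, whatever the lens; pixels are square), "cx", "cy" (the principal point, pixels), "extrinsics" (4x4, takes a point from world to camera coordinates). Camera axes: x right, y up, looking along -z (the intrinsics and any distortion apply to the point x, -y, -z); pixel columns grow to the right and rows downward; lengths in mm; the calibration is good to about 2 mm. A picture is of the moment at which its call begins: read the wrist's pose just before it. get_calibration takes no time and is no camera call; for the wrist camera it gives the pose at the moment of the call.
- order.finish_job(): hands the job in; it is judged then, once.
The state is a dict: "clock": time; "qpos": joint angles; "joint_vel": joint speeds; "tau": joint torques, N m; "tcp_pos": TCP position; "tcp_rot": TCP orientation; "contact_force": force on the tool from outside, world axes, zero at the start; "ft_torque": the same for the moment, N m; "finger_gap": finger opening in mm; "grasp_force": force on a finger pad.
Only numpy, scipy, OpenCV 4.12 (cv2) and the standard library are available. Lean on these libraries where they do the work, as an engineer would, in place of code of your own. Each camera call takes 0.05 s, during which the arm holds its last target. There are 200 camera calls.

## Working session

There is one attempt and no reset: what is moved stays moved. The work goes in short steps, Python scripts to look and compute and a tool call to move; the robot and the scene stay as the last step left them, time stands still between calls to the robot, and variables do not carry over. Pictures are saved under pics/ and viewed, at most 10 in all, crops included, and the job is handed in when it is done.

Besides the shell and the picture viewer there is one more tool, called after "Request:" as name(argument=value, ...) on one line, values as JSON. jog_arm: Moves the arm, as the interface text tells. Shift numbers are shares of 8 cm and turn numbers shares of 45 degrees, none past 1 either way. Its arguments: {"type":"object","properties":{"motion":{"type":"string"}},"required":["motion"]}

```bash
mkdir -p pics; ls; python3 - <<'E'
from workcell import get_state, capture, get_calibration
import cv2,numpy as np
for n in ("scene","top"):
    im=capture(n); cv2.imwrite(f"pics/{n}0.png",cv2.resize(im[:,:,::-1],(800,500),interpolation=cv2.INTER_CUBIC)); 
    c=get_calibration(n); print(n,{k:(np.round(v,4).tolist() if not isinstance(v,str) else v) for k,v in c.items()})
print(get_calibration("wrist"))
print(get_state())
E
```

```text
pics
scene {'fov_y': 54.5453, 'cx': 322.7613, 'cy': 191.5943, 'extrinsics': [[-0.4957, -0.8685, 0.0093, 356.9224], [0.4347, -0.2388, 0.8684, -348.6379], [-0.7519, 0.4344, 0.4959, -894.575], [0.0, 0.0, 0.0, 1.0]]}
top {'fov_y': 52.8632, 'cx': 319.4286, 'cy': 203.5511, 'extrinsics': [[-0.0166, -0.9999, -0.0043, 92.6185], [0.9945, -0.0169, 0.1038, -603.1292], [-0.1038, -0.0025, 0.9946, -1391.1727], [0.0, 0.0, 0.0, 1.0]]}
{'fov_y': 61.010027193775755, 'cx': 318.02867332701936, 'cy': 198.6067034335091, 'extrinsics': array([[ 3.33526199e-01, -9.42736103e-01, -2.98567283e-03,
        -5.98538061e+02],
       [ 9.15061950e-01,  3.24494027e-01, -2.39510445e-01,
         2.86063813e+01],
       [ 2.26763977e-01,  7.71509329e-02,  9.70889197e-01,
        -3.89638939e+02],
       [ 0.00000000e+00,  0.00000000e+00,  0.00000000e+00,
         1.00000000e+00]])}
{'clock': 0.1, 'qpos': array([-7.37822859e+01,  5.25851449e+00,  7.05740386e+01, -2.02145687e-03,
        1.04269129e+02, -3.24997282e+00]), 'joint_vel': array([ 0.11015656, -0.11115339, -0.18080751, -0.01934328,  0.06258817,
        0.02570432]), 'tau': array([ 4.29595981e-03, -4.47854519e+01, -4.07572353e+01,  7.01855938e-02,
        2.84195814e-02, -1.22053170e-04]), 'tcp_pos': array([ 199.85018478, -565.40315903,  199.93221707]), 'tcp_rot': array([[ 9.42832503e-01,  3.33266547e-01, -5.28480834e-04],
       [ 3.33266959e-01, -9.42830983e-01,  1.69451824e-03],
       [ 6.64581397e-05, -1.77377208e-03, -9.99998425e-01]]), 'contact_force': array([-0.1679381 , -0.04221154, -0.68156395]), 'ft_torque': array([-0.03873776,  0.03730233, -0.00876645]), 'grasp_force': 0.0, 'finger_gap': 87.67023774896016}
```

View pics/scene0.png

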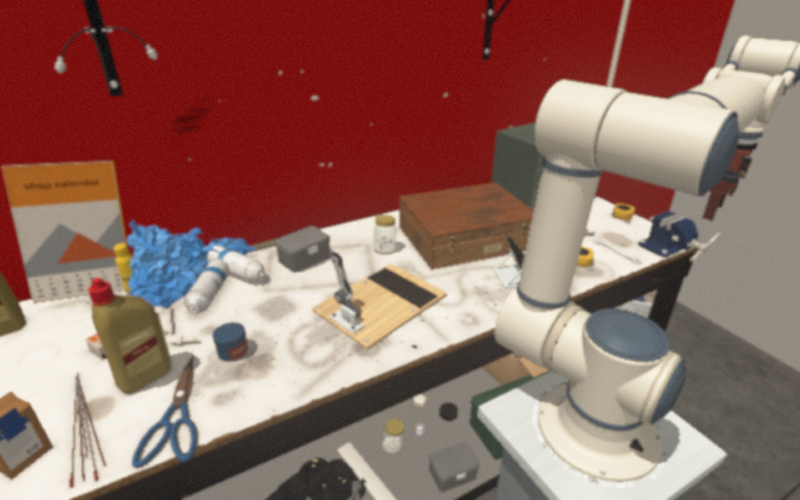

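View pics/top0.png

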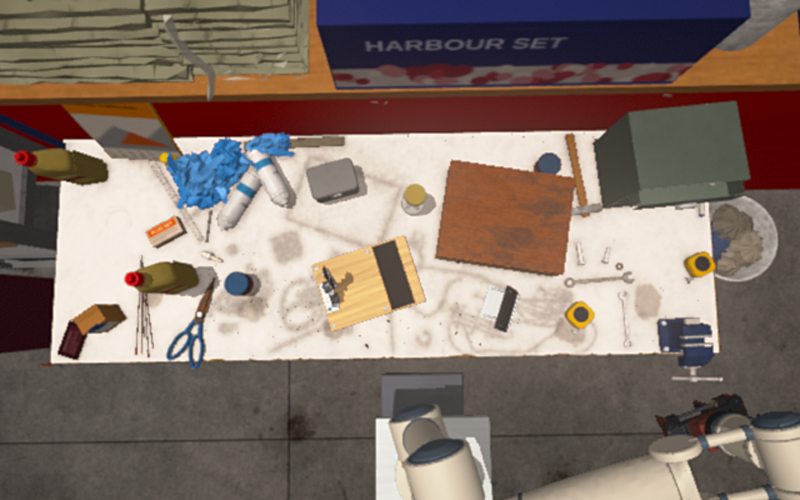

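The scene view shows the board with strip at (400,287) and the plate stand hidden behind the arm. The top view shows the board (corners about (313,265), (405,237), (425,297), (335,330)), the strip at (393,274), the stand at (498,307), the jar (414,197), the tin (238,284) and the tape (580,314). I'll enlarge the working region.

```bash
cat > h.py <<'E'
import numpy as np,cv2
from workcell import get_state, capture, get_calibration
def proj(c,P):
    E=np.array(c["extrinsics"]); p=np.atleast_2d(P)@E[:3,:3].T+E[:3,3]
    f=200/np.tan(np.radians(c["fov_y"]/2)); return np.c_[c["cx"]+f*p[:,0]/-p[:,2], c["cy"]+f*-p[:,1]/-p[:,2]]
def back(c,uv,z):
    E=np.array(c["extrinsics"]);f=200/np.tan(np.radians(c["fov_y"]/2)); uv=np.atleast_2d(uv).astype(float)
    d=np.c_[(uv[:,0]-c["cx"])/f,-(uv[:,1]-c["cy"])/f,-np.ones(len(uv))]@E[:3,:3]
    o=-E[:3,:3].T@E[:3,3]; return o+d*((z-o[2])/d[:,2])[:,None]
E
python3 - <<'E'
from h import *
im=np.mean([capture("top").astype(float) for _ in range(4)],0).astype(np.uint8); np.save("top.npy",im)
cr=im[180:275,240:440]; cv2.imwrite("pics/topc.png",cv2.resize(cr[:,:,::-1],None,fx=4,fy=4,interpolation=cv2.INTER_CUBIC))
c=get_calibration("top")
for n,uv,z in [("tin",(238,284),58),("jar",(414,197),100),("tape",(580,314),32),("strip",(393,274),14),("stand",(498,307),30),("box",(508,215),80)]:
    print(n,back(c,np.array(uv)/1.25,z).round())
E
```

```text
tin [[527. 529.  58.]]
jar [[754.  40. 100.]]
tape [[ 429. -419.   32.]]
strip [[551. 101.  14.]]
stand [[ 452. -191.   30.]]
box [[ 704. -219.   80.]]
```

View pics/topc.png

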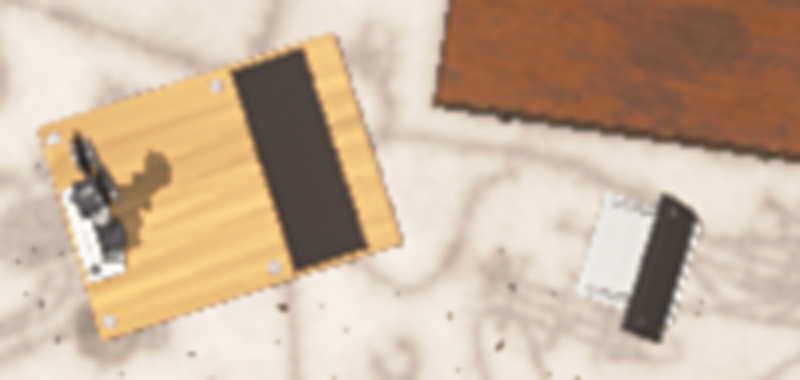

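The crop shows the board corners at (40,128), (333,35), (402,243), (104,340), the strip corners at (232,72), (303,48), (366,246), (295,270), and the plate's upper edge from (665,195) to (623,325).

```bash
python3 - <<'E'
from h import *
c=get_calibration("top")
o=lambda a:(np.array(a)+.5)/4-.5+np.array([240,180])
b=back(c,o([(40,128),(333,35),(402,243),(104,340)]),12); s=back(c,o([(232,72),(303,48),(366,246),(295,270)]),14)
print(b.round(1),"\nsizes",[np.linalg.norm(b[i]-b[i-1]).round(1) for i in range(4)],"cen",b.mean(0).round(1))
print(s.round(1),"\nsizes",[np.linalg.norm(s[i]-s[i-1]).round(1) for i in range(4)],"cen",s.mean(0).round(1))
for v in (b[1]-b[0],b[2]-b[3]): print("yaw y",np.degrees(np.arctan2(v[1],v[0])).round(1)-(-180)+90-180-90)
for v in (b[1]-b[2],b[0]-b[3],s[0]-s[3],s[1]-s[2]): print("yaw x",np.degrees(np.arctan2(v[1],v[0])).round(1))
p=back(c,o([(665,195),(623,325)]),96.6); print("plate upper +x edge",p.round(1),np.linalg.norm(p[0]-p[1]))
w=get_calibration("wrist");E=np.array(w["extrinsics"]);st=get_state();R=st["tcp_rot"]
print("cam in tool",R.T@(-E[:3,:3].T@E[:3,3]-st["tcp_pos"]),"\nview dir tool",R.T@-E[2,:3],"img right",R.T@E[0,:3])
g=np.array([440,-190,300]); print("shift",R.T@(g-st["tcp_pos"])/80)
E
```

```text
[[581.8 332.9  12. ]
 [661.3  69.2  12. ]
 [474.   11.2  12. ]
 [393.1 276.1  12. ]] 
sizes [np.float64(197.1), np.float64(275.4), np.float64(196.1), np.float64(276.9)] cen [527.6 172.4  12. ]
[[629.1 160.4  14. ]
 [649.7  96.4  14. ]
 [471.8  43.3  14. ]
 [451.7 106.5  14. ]] 
sizes [np.float64(185.4), np.float64(67.2), np.float64(185.7), np.float64(66.4)] cen [550.6 101.6  14. ]
yaw y -73.19999999999999
yaw y -73.0
yaw x 17.2
yaw x 16.7
yaw x 16.9
yaw x 16.6
plate upper +x edge [[ 509.3 -205.8   96.6]
 [ 402.1 -166.7   96.6]] 114.08938594421149
cam in tool [  65.68604158   -0.34517162 -183.44070855] 
view dir tool [-0.23962218 -0.00113527  0.97086555] img right [1.98798011e-04 9.99999238e-01 1.21839870e-03]
shift [ 4.39390385 -3.42697236 -1.24070712]
```

Request:
jog_arm(motion="0.2 -0.16 -0.3 0 0 0 -1;0.4 -0.32 -0.6 0 0 0 -1;0.6 -0.48 -0.9 0 0 0 -1;0.8 -0.64 -0.9 0 0 0 -1;1 -0.8 -0.9 0 0 0 -1;1 -0.8 -0.9 0 0 0 -1;1 -0.8 -0.9 0 0 0 -1;1 -0.8 -0.9 0 0 0 -1;1 -0.8 -0.9 0 0 0 -1;1 -0.8 -0.9 0 0 0 -1")

```text
clock: 1.3
tcp_pos: [253.6, -479.1, 272.5]
tcp_rot: [[0.943, 0.332, -0.0], [0.332, -0.943, 0.001], [-0.0, -0.001, -1.0]]
contact_force: [-0.3, 0.3, -0.1]
finger_gap: 87.8
grasp_force: 0.0
```

Request:
jog_arm(motion="0.2 -0.16 0 0 0 0 -1;0.4 -0.32 0 0 0 0 -1;0.6 -0.48 0 0 0 0 -1;0.8 -0.64 0 0 0 0 -1;1 -0.8 0 0 0 0 -1;1 -0.8 0 0 0 0 -1;1 -0.8 0 0 0 0 -1;1 -0.8 0 0 0 0 -1;1 -0.8 0 0 0 0 -1;1 -0.8 0 0 0 0 -1")

```text
clock: 2.3
tcp_pos: [307.8, -392.2, 272.7]
tcp_rot: [[0.943, 0.332, -0.0], [0.332, -0.943, 0.0], [-0.0, -0.0, -1.0]]
contact_force: [0.2, 0.0, -1.2]
finger_gap: 87.7
grasp_force: 0.0
```

Request:
jog_arm(motion="0.2 -0.16 0 0 0 0 -1;0.4 -0.32 0 0 0 0 -1;0.6 -0.48 0 0 0 0 -1;0.8 -0.64 0 0 0 0 -1;1 -0.8 0 0 0 0 -1;1 -0.8 0 0 0 0 -1;1 -0.8 0 0 0 0 -1;1 -0.8 0 0 0 0 -1;1 -0.8 0 0 0 0 -1;1 -0.8 0 0 0 0 -1")

```text
clock: 3.3
tcp_pos: [361.9, -305.2, 272.8]
tcp_rot: [[0.943, 0.332, -0.0], [0.332, -0.943, 0.0], [-0.0, -0.0, -1.0]]
contact_force: [0.2, -1.0, -0.0]
finger_gap: 87.8
grasp_force: 0.0
```

Request:
jog_arm(motion="0.2 -0.16 0 0 0 0.1 -1;0.4 -0.32 0 0 0 0.2 -1;0.6 -0.48 0 0 0 0.3 -1;0.8 -0.64 0 0 0 0.4 -1;1 -0.8 0 0 0 0.5 -1;1 -0.8 0 0 0 0.6 -1;1 -0.8 0 0 0 0.7 -1;1 -0.8 0 0 0 0.8 -1;1 -0.8 0 0 0 0.83 -1;1 -0.8 0 0 0 0.83 -1")

```text
clock: 4.3
tcp_pos: [416.3, -217.9, 272.9]
tcp_rot: [[0.952, -0.307, -0.0], [-0.307, -0.952, 0.0], [-0.0, -0.0, -1.0]]
contact_force: [0.2, 0.2, -0.2]
finger_gap: 88.1
grasp_force: 0.0
```

```bash
python3 - <<'E'
from h import *
st=get_state();w=get_calibration("wrist");im=capture("wrist")
cv2.imwrite("pics/w1.png",im[:,:,::-1]); np.savez("w1.npz",im=im,E=w["extrinsics"])
print(st["clock"],st["tcp_pos"],st["tcp_rot"],st["qpos"])
print(proj(w,[(509,-206,97),(402,-167,97)]))
E
```

```text
4.3 [ 416.26983947 -217.92791974  272.89041927] [[ 9.51855733e-01 -3.06546333e-01 -9.07221385e-05]
 [-3.06546331e-01 -9.51855738e-01  3.66403601e-05]
 [-9.75863561e-05 -7.06579812e-06 -9.99999995e-01]] [-3.17820726e+01 -1.31049175e+01  8.06428877e+01 -1.03146572e-03
  1.12467554e+02  7.60687525e+01]
[[279.87821151  94.94194175]
 [278.71635622 203.49392207]]
```

View pics/w1.png

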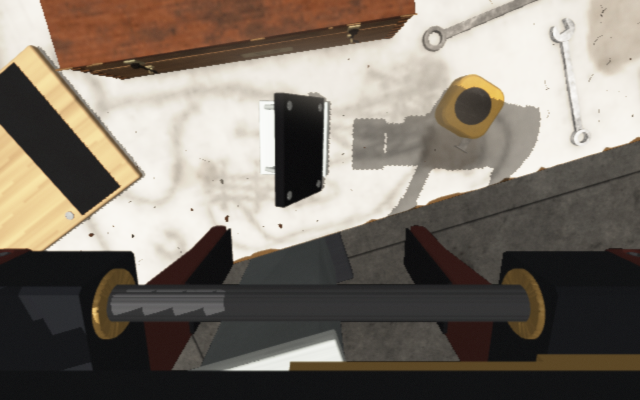

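The wrist view shows the plate's upper edge from (275,93) to (275,207), close to the prediction from the top camera (280,95)–(279,203). The free area around it is clear. I'll refine the edge and compute the grasp.

```bash
python3 - <<'E'
from h import *
d=np.load("w1.npz");im=d["im"];w=get_calibration("wrist");w["extrinsics"]=d["E"]
g=im.max(2)[80:220,250:340]; m=(g<70).astype(np.uint8)
ct=max(cv2.findContours(m,0,1)[0],key=cv2.contourArea); a=cv2.approxPolyDP(ct,3,True)[:,0]+[250,80]; print(a.tolist())
L=[]
for r in range(100,200,10): 
    L.append((250+np.argmax(m[r-80]),r))
print(L)
up=a[np.argmin(a[:,0]+a[:,1])]; lo=a[np.argmin(a[:,0]-a[:,1])]
p=back(w,np.array([up,lo])+[[-.5,-.5],[-.5,.5]],96.6); print(p.round(1),np.linalg.norm(p[0]-p[1]))
y=p[1]-p[0];y/=np.linalg.norm(y);h=np.array([y[1],-y[0],0]) # y x z
s,c=np.sin(np.radians(25)),np.cos(np.radians(25))
X=c*h-s*np.array([0,0,1]);Z=s*h+c*np.array([0,0,1]); cen=p.mean(0)-6*X-50*Z
R=np.c_[X,y,Z]; print("plate cen",cen,"x heading",np.degrees(np.arctan2(h[1],h[0])))
T=np.c_[-y*0+0,0,0] if 0 else None
ty=-X;tz=-Z;tx=np.cross(ty,tz);Rt=np.c_[tx,ty,tz]
# check model corners
print(proj(w,[cen+R@np.array(v) for v in [(6,-60,50),(6,60,50),(-6,-60,50),(-6,60,50),(-6,-60,-40),(-6,60,-40)]]).round())
np.savez("plate.npz",cen=cen,Rt=Rt)
st=get_state();Rc=st["tcp_rot"]
for dep in (-60,24):
    g=cen+Z*(50-dep); print(dep,"goal",g.round(1),"shift",(Rc.T@(g-st["tcp_pos"])/80).round(3))
print("rotvec/45",np.degrees(cv2.Rodrigues(Rc.T@Rt)[0]).ravel()/45, "tooltoaxis z world step",Rt[:,2])
E
```

```text
[[315, 98], [275, 94], [276, 205], [287, 205], [321, 187], [322, 109], [320, 112], [317, 105], [322, 102]]
[(np.int64(275), 100), (np.int64(275), 110), (np.int64(275), 120), (np.int64(275), 130), (np.int64(276), 140), (np.int64(276), 150), (np.int64(276), 160), (np.int64(275), 170), (np.int64(276), 180), (np.int64(275), 190)]
[[ 512.  -201.2   96.6]
 [ 400.8 -162.8   96.6]] 117.63530117264527
plate cen [ 447.75625514 -207.13084421   53.82032022] x heading 70.9297389257664
[[274.  92.]
 [276. 207.]
 [285.  92.]
 [285. 208.]
 [322.  97.]
 [320. 192.]]
-60 goal [ 462.9 -163.2  153.5] shift [ 0.346 -0.83   1.492]
24 goal [ 451.3 -196.7   77.4] shift [ 0.337 -0.386  2.444]
rotvec/45 [-0.55556232 -0.00597542  0.02745733] tooltoaxis z world step [-0.13808096 -0.39942439 -0.90630779]
```

Request:
jog_arm(motion="0.1 -0.25 0.25 -0.1 0 0 -1;0.2 -0.5 0.5 -0.2 0 0 -1;0.3 -0.75 0.75 -0.3 0 0.02 -1;0.34 -0.95 1 -0.4 0 0.03 -1;0.34 -0.95 1 -0.5 0 0.03 -1;0.34 -0.95 1 -0.556 0 0.03 -1;0.34 -0.95 1 -0.556 0 0.03 -1;0.34 -0.95 1 -0.556 0 0.03 -1;0.34 -0.95 1 -0.556 0 0.03 -1;0.34 -0.95 1 -0.556 0 0.03 -1")

```text
clock: 5.35
tcp_pos: [465.5, -154.4, 193.6]
tcp_rot: [[0.944, -0.302, -0.134], [-0.33, -0.855, -0.4], [0.006, 0.422, -0.907]]
contact_force: [0.5, 0.3, 1.1]
finger_gap: 88.0
grasp_force: 0.0
```

Request:
jog_arm(motion="0 -0.1 0.2 0 0 0 -1;0 -0.1 0.4 0 0 0 -1;0 -0.1 0.6 0 0 0 -1;0 -0.1 0.8 0 0 0 -1;0 -0.1 0.8 0 0 0 -1;0 -0.1 0.8 0 0 0 -1;0 -0.1 0.8 0 0 0 -1;0 -0.1 0.8 0 0 0 -1;0 -0.1 0.8 0 0 0 -1;0 -0.1 0.8 0 0 0 -1")

```text
clock: 6.35
tcp_pos: [459.6, -172.4, 131.9]
tcp_rot: [[0.945, -0.3, -0.134], [-0.328, -0.855, -0.401], [0.006, 0.423, -0.906]]
contact_force: [-0.1, -0.1, 1.1]
finger_gap: 87.7
grasp_force: 0.0
```

```bash
python3 - <<'E'
from h import *
st=get_state();w=get_calibration("wrist");im=capture("wrist")
cv2.imwrite("pics/w2.png",im[:,:,::-1])
d=np.load("plate.npz");Rc=st["tcp_rot"];Rt=d["Rt"];cen=d["cen"];Z=-Rt[:,2]
print(st["clock"],st["tcp_pos"],st["contact_force"])
g=cen+26*Z;print("shift",Rc.T@(g-st["tcp_pos"])/80,np.degrees(cv2.Rodrigues(Rc.T@Rt)[0]).ravel()/45)
X=-Rt[:,1];Y=np.cross(Z,X);print(proj(w,[cen+a*X+b*Y+50*Z for a in(6,-6) for b in (-60,60)]).round())
E
```

```text
6.35 [ 459.6327405  -172.39143696  131.93518965] [-0.06629109 -0.11389908  1.08014731]
shift [-0.001767    0.00314982  0.7538975 ] [ 0.00018504 -0.00565789 -0.0050659 ]
[[310. 123.]
 [312. 295.]
 [329. 123.]
 [328. 295.]]
```

View pics/w2.png

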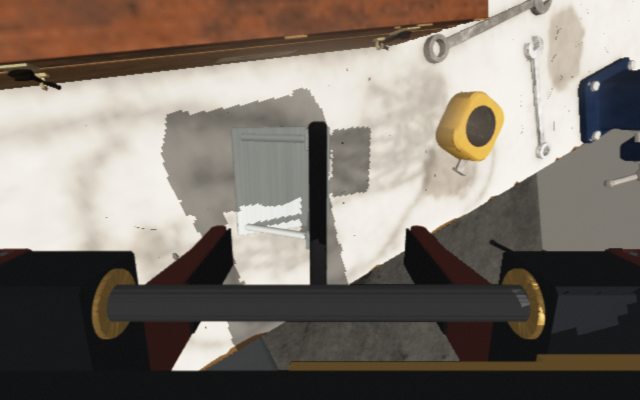

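The view looks straight down the plate's edge (columns 309–328, far end at row 122), matching the model and centred between the fingers. Next I descend and grip.

Request:
jog_arm(motion="0 0 0.2 0 0 0 -1;0 0 0.4 0 0 0 -1;0 0 0.6 0 0 0 -1;0 0 0.75 0 0 0 -1;0 0 0.75 0 0 0 -1;0 0 0.75 0 0 0 0.3;0 0 0.75 0 0 0 1;0 0 0.75 0 0 0 1;0 0 0.75 0 0 0 1;0 0 0.75 0 0 0 1")

```text
clock: 7.4
tcp_pos: [451.6, -196.5, 77.6]
tcp_rot: [[0.944, -0.3, -0.134], [-0.328, -0.855, -0.401], [0.006, 0.423, -0.906]]
contact_force: [0.9, -0.4, 0.7]
finger_gap: 51.2
grasp_force: 0.0
```

Request:
jog_arm(motion="0 0 0 0 0 0 1;0 0 0 0 0 0 1;0 0 0 0 0 0 1;0 0 0 0 0 0 1;0 0 -0.05 0 0 0 1;0 0 -0.1 0 0 0 1;0 0 -0.2 0 0 0 1;0 0 -0.3 0 0 0 1;0 0 -0.4 0 0 0 1;0 0 -0.5 0 0 0 1")

```text
clock: 8.4
tcp_pos: [457.0, -180.2, 114.4]
tcp_rot: [[0.944, -0.3, -0.134], [-0.329, -0.855, -0.401], [0.006, 0.423, -0.906]]
contact_force: [-0.5, -0.1, 0.1]
finger_gap: 0.6
grasp_force: 0.0
```

```bash
python3 - <<'E'
from h import *
st=get_state();print(st)
E
```

```text
{'clock': 8.4, 'qpos': array([ -7.38863181,  -8.53971046,  96.30193106, -24.69526116,
        96.7007461 ,  99.90951972]), 'joint_vel': array([ 3.80398119, -0.22189215, -7.1342565 , -0.06437387,  8.27997599,
        0.26768672]), 'tau': array([-3.52218328e-01, -3.36008012e+01, -3.96369660e+01, -2.10645720e+00,
        9.30682942e-02,  2.36114318e-02]), 'tcp_pos': array([ 456.95791208, -180.22095732,  114.40875434]), 'tcp_rot': array([[ 0.94446554, -0.30002735, -0.13404641],
       [-0.32856114, -0.85511564, -0.40102971],
       [ 0.0056947 ,  0.42280118, -0.90620458]]), 'contact_force': array([-0.46192342, -0.09489142,  0.1197629 ]), 'ft_torque': array([0.2606148 , 0.00548727, 0.01066248]), 'grasp_force': 0.0, 'finger_gap': 0.5546627032146886}
```

The fingers close at about 90 mm/s, so I lifted before they had gripped. I'll open, then look again.

Request:
jog_arm(motion="0 0 -0.1 0 0 0 -1;0 0 -0.2 0 0 0 -1;0 0 -0.25 0 0 0 -1;0 0 -0.25 0 0 0 -1;0 0 -0.25 0 0 0 -1;0 0 -0.25 0 0 0 -1;0 0 -0.25 0 0 0 -1;0 0 -0.25 0 0 0 -1;0 0 -0.25 0 0 0 -1;0 0 -0.25 0 0 0 -1")

```text
clock: 9.4
tcp_pos: [459.3, -172.6, 131.5]
tcp_rot: [[0.944, -0.3, -0.135], [-0.329, -0.855, -0.401], [0.005, 0.423, -0.906]]
contact_force: [1.1, 1.0, -0.1]
finger_gap: 77.2
grasp_force: 0.0
```

```bash
python3 - <<'E'
from h import *
st=get_state();w=get_calibration("wrist");im=capture("wrist")
cv2.imwrite("pics/w3.png",im[:,:,::-1])
d=np.load("plate.npz");Rc=st["tcp_rot"];Rt=d["Rt"];cen=d["cen"];Z=-Rt[:,2]
print(st["clock"],st["tcp_pos"],st["finger_gap"])
g=cen+26*Z;print("shift",Rc.T@(g-st["tcp_pos"])/80)
X=-Rt[:,1];Y=np.cross(Z,X);print(proj(w,[cen+a*X+b*Y+50*Z for a in(6,-6) for b in (-60,60)]).round())
E
```

```text
9.4 [ 459.31723894 -172.55460645  131.50380421] 77.17243150363784
shift [0.00196276 0.00236054 0.74766378]
[[310. 123.]
 [312. 295.]
 [329. 123.]
 [328. 295.]]
```

View pics/w3.png

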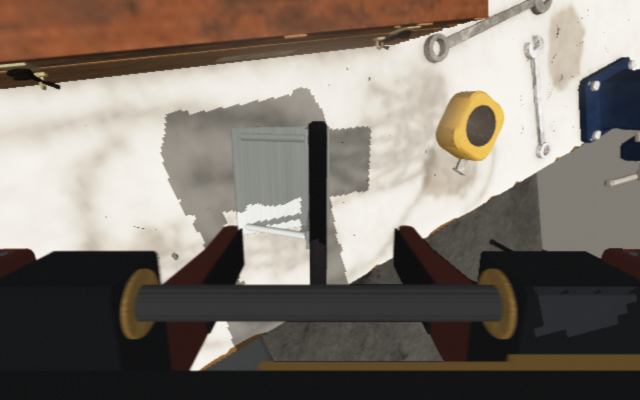

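The plate hasn't moved (columns 309–328). I'll repeat with the fingers partly closed and give them more closing time.

Request:
jog_arm(motion="0 0 0.2 0 0 0 0.2;0 0 0.4 0 0 0 0.2;0 0 0.6 0 0 0 0.2;0 0 0.75 0 0 0 0.2;0 0 0.75 0 0 0 0.2;0 0 0.75 0 0 0 1;0 0 0.75 0 0 0 1;0 0 0.75 0 0 0 1;0 0 0.75 0 0 0 1;0 0 0.75 0 0 0 1")

```text
clock: 10.45
tcp_pos: [451.6, -196.5, 77.6]
tcp_rot: [[0.945, -0.3, -0.134], [-0.328, -0.855, -0.401], [0.006, 0.423, -0.906]]
contact_force: [-0.4, 1.2, 0.9]
finger_gap: 11.2
grasp_force: 30.0
```

Request:
jog_arm(motion="0 0 0 0 0 0 1;0 0 0 0 0 0 1;0 0 0 0 0 0 1;0 0 0 0 0 0 1;0 0 0 0 0 0 1;0 0 0 0 0 0 1;0 0 0 0 0 0 1;0 0 0 0 0 0 1;0 0 0 0 0 0 1;0 0 0 0 0 0 1")

```text
clock: 11.45
tcp_pos: [451.5, -196.6, 77.6]
tcp_rot: [[0.944, -0.3, -0.134], [-0.329, -0.855, -0.401], [0.006, 0.423, -0.906]]
contact_force: [1.2, 2.2, 5.4]
finger_gap: 10.9
grasp_force: 30.0
```

Request:
jog_arm(motion="0 0 -0.1 0 0 0 1;0 0 -0.2 0 0 0 1;0 0 -0.3 0 0 0 1;0 0 -0.4 0 0 0 1;0 0 -0.5 0 0 0 1;0 0 -0.6 0 0 0 1;0 0 -0.7 0 0 0 1;0 0 -0.85 0 0 0 1;0 0 -1 0 0 0 1;0 0 -1 0 0 0 1")

```text
clock: 12.45
tcp_pos: [463.3, -164.0, 152.0]
tcp_rot: [[0.945, -0.301, -0.131], [-0.328, -0.855, -0.401], [0.009, 0.422, -0.907]]
contact_force: [0.3, 0.3, -0.8]
finger_gap: 11.1
grasp_force: 30.0
```

```bash
cat > tgt.py <<'E'
from h import *
import sys
st=get_state();Rc=st["tcp_rot"]
def show(pos,R):
    print(st["clock"],st["tcp_pos"].round(1),"gap",st["finger_gap"].round(1),"shift",(Rc.T@(np.array(pos)-st["tcp_pos"])/80).round(3),"turn",(np.degrees(cv2.Rodrigues(Rc.T@R)[0]).ravel()/45).round(3))
a=np.radians(16.9);bx=np.array([np.cos(a),np.sin(a),0]);by=np.array([-np.sin(a),np.cos(a),0]);bz=np.array([0,0,1.])
Rdn=np.c_[np.cross(-by,-bz),-by,-bz]  # tool down, y=-board y
mat=np.array([550.6,101.6,14])
E
python3 -c "
from tgt import *
show([550.6,101.6,150],Rdn);show([550.6,101.6,90],Rdn);print(Rdn)"
```

```text
Traceback (most recent call last):
  File "tgt.py", line 5, in show
    print(st["clock"],st["tcp_pos"].round(1),"gap",st["finger_gap"].round(1),"shift",(Rc.T@(np.array(pos)-st["tcp_pos"])/80).round(3),"turn",(np.degrees(cv2.Rodrigues(Rc.T@R)[0]).ravel()/45).round(3))
                                                   ^^^^^^^^^^^^^^^^^^^^^^
AttributeError: 'float' object has no attribute 'round'
```

```bash
sed -i 's/st\["finger_gap"\].round(1)/round(st["finger_gap"],1)/' tgt.py
python3 -c "
from tgt import *
show([550.6,101.6,150],Rdn);print(Rdn)
G=Rc.T@(np.array([480,-90,190])-st['tcp_pos'])/80;print('straighten turn+shift up',G)"
```

```text
12.45 [ 463.3 -164.   152. ] gap 11.1 shift [-0.058 -3.178 -1.453] turn [ 0.54   0.164 -0.791]
[[ 0.95681358  0.29070219 -0.        ]
 [ 0.29070219 -0.95681358 -0.        ]
 [-0.         -0.         -1.        ]]
straighten turn+shift up [-0.1015879  -0.6537567  -0.82901005]
```

Request:
jog_arm(motion="0 -0.15 -0.2 0.05 0.02 -0.08 1;0 -0.3 -0.4 0.11 0.035 -0.16 1;0 -0.45 -0.6 0.17 0.05 -0.25 1;0 -0.6 -0.75 0.23 0.07 -0.35 1;0 -0.75 -0.8 0.3 0.09 -0.45 1;0 -0.9 -0.8 0.38 0.11 -0.55 1;0 -1 -0.8 0.45 0.135 -0.65 1;0 -1 -0.8 0.5 0.155 -0.75 1;0 -1 -0.8 0.54 0.164 -0.791 1;0 -1 -0.8 0.54 0.164 -0.791 1")

```text
clock: 13.45
tcp_pos: [494.4, -71.4, 173.6]
tcp_rot: [[0.957, 0.289, -0.004], [0.289, -0.957, 0.0], [-0.004, -0.002, -1.0]]
contact_force: [0.3, -1.1, -2.1]
finger_gap: 10.7
grasp_force: 30.0
```

```bash
python3 -c "
from tgt import *
show([550.6,101.6,150],Rdn);print(st['contact_force'])"
```

```text
13.45 [494.4 -71.4 173.6] gap 10.7 shift [ 1.298 -1.867  0.292] turn [-0.002  0.005 -0.002]
[ 0.28088883 -1.10931065 -2.12644656]
```

Request:
jog_arm(motion="0.1 -0.13 0 0 0 0 1;0.2 -0.26 0 0 0 0 1;0.3 -0.4 0 0 0 0 1;0.4 -0.55 0 0 0 0 1;0.5 -0.7 0 0 0 0 1;0.6 -0.85 0 0 0 0 1;0.65 -0.935 0 0 0 0 1;0.65 -0.935 0 0 0 0 1;0.65 -0.935 0 0 0 0 1;0.65 -0.935 0 0 0 0 1")

```text
clock: 14.45
tcp_pos: [522.6, 15.8, 173.8]
tcp_rot: [[0.957, 0.29, -0.004], [0.29, -0.957, 0.0], [-0.004, -0.001, -1.0]]
contact_force: [-0.5, 0.2, -1.3]
finger_gap: 11.1
grasp_force: 30.0
```

Request:
jog_arm(motion="0.1 -0.13 0 0 0 0 1;0.2 -0.26 0 0 0 0 1;0.3 -0.4 0.1 0 0 0 1;0.4 -0.55 0.2 0 0 0 1;0.5 -0.7 0.29 0 0 0 1;0.6 -0.85 0.29 0 0 0 1;0.65 -0.935 0.29 0 0 0 1;0.65 -0.935 0.29 0 0 0 1;0.65 -0.935 0.29 0 0 0 1;0.65 -0.935 0.29 0 0 0 1")

```text
clock: 15.45
tcp_pos: [550.8, 102.5, 151.0]
tcp_rot: [[0.957, 0.29, -0.003], [0.29, -0.957, 0.0], [-0.003, -0.001, -1.0]]
contact_force: [0.0, -0.3, -0.9]
finger_gap: 10.7
grasp_force: 30.0
```

```bash
python3 - <<'E'
from tgt import *
w=get_calibration("wrist");im=capture("wrist");cv2.imwrite("pics/w4.png",im[:,:,::-1]);np.savez("w4.npz",im=im,E=w["extrinsics"])
show([550.6,101.6,90],Rdn);print(st['contact_force'])
print("strip corners",proj(w,[mat+sx*95*bx+sy*35*by for sx in(1,-1) for sy in (1,-1)]).round())
print("plate bottom/top corners",proj(w,[st["tcp_pos"]+Rc@np.array((u,v,z)) for z in (76,-24) for u in(60,-60) for v in (-6,6)]).round())
cam=get_calibration("top");P=mat+165*by;print("pivot guess",P, "fixture cen from mat?")
E
```

```text
15.45 [550.8 102.5 151. ] gap 10.7 shift [-0.003  0.01   0.762] turn [-0.002  0.004 -0.001]
[ 0.00351087 -0.30217449 -0.91650216]
strip corners [[281.  81.]
 [359.  81.]
 [286. 275.]
 [354. 275.]]
plate bottom/top corners [[311. 123.]
 [327. 123.]
 [312. 271.]
 [326. 271.]
 [306. 128.]
 [332. 128.]
 [308. 352.]
 [330. 352.]]
pivot guess [502.63413806 259.47424137  14.        ] fixture cen from mat?
```

View pics/w4.png

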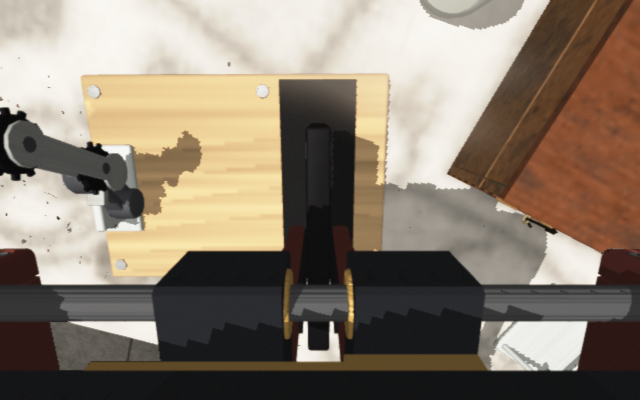

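The strip's far corners are at (280,79) and (357,80), within 2 px of the prediction. The plate is centred over the strip (columns 306–331, far end at row 123). Lowering now.

Request:
jog_arm(motion="0 0.01 0.1 0 0 0 1;0 0.01 0.25 0 0 0 1;0 0.01 0.4 0 0 0 1;0 0.01 0.55 0 0 0 1;0 0.01 0.65 0 0 0 1;0 0.01 0.7 0 0.004 0 1;0 0.01 0.725 0 0.004 0 1;0 0.01 0.735 0 0.004 0 1;0 0.01 0.735 0 0.004 0 1;0 0.01 0.735 0 0.004 0 1")

```text
clock: 16.5
tcp_pos: [551.0, 102.2, 92.3]
tcp_rot: [[0.957, 0.29, 0.0], [0.29, -0.957, 0.002], [0.001, -0.001, -1.0]]
contact_force: [0.7, -0.6, -1.5]
finger_gap: 11.2
grasp_force: 30.0
```

Request:
jog_arm(motion="0 0 0.005 0 0 0 1;0 0 0.01 0 0 0 1;0 0 0.015 0 0 0 1;0 0 0.02 0 0 0 1;0 0 0.025 0 0 0 1;0 0 0.025 0 0 0 1;0 0 0.025 0 0 0 1;0 0 0.025 0 0 0 1;0 0 0.025 0 0 0 1;0 0 0.025 0 0 0 1")

```text
clock: 17.5
tcp_pos: [550.7, 102.1, 90.4]
tcp_rot: [[0.957, 0.29, -0.0], [0.29, -0.957, 0.001], [0.0, -0.001, -1.0]]
contact_force: [-3.2, -1.4, 5.6]
finger_gap: 11.2
grasp_force: 30.0
```

Request:
jog_arm(motion="0 0 0 0 0 0 1;0 0 0 0 0 0 0.7;0 0 0 0 0 0 0.65;0 0 0 0 0 0 0.6;0 0 0 0 0 0 0.5;0 0 0 0 0 0 0.4;0 0 0 0 0 0 0.3;0 0 0 0 0 0 0.2;0 0 0 0 0 0 0.2;0 0 0 0 0 0 0.2")

```text
clock: 18.5
tcp_pos: [550.7, 102.2, 89.7]
tcp_rot: [[0.957, 0.29, -0.001], [0.29, -0.957, 0.001], [-0.0, -0.002, -1.0]]
contact_force: [-0.6, 0.2, 1.6]
finger_gap: 35.2
grasp_force: 0.0
```

Request:
jog_arm(motion="0 0 -0.1 0 0 0 0.2;0 0 -0.2 0 0 0 0.2;0 0 -0.3 0 0 0 0.2;0 0 -0.4 0 0 0 0.2;0 0 -0.5 0 0 0 0.2;0 0 -0.6 0 0 0 0.2;0 0 -0.7 0 0 0 0.2;0 0 -0.8 0 0 0 0.2;0 0 -0.9 0 0 0 0.2;0 0 -1 0 0 0 0.2")

```text
clock: 19.5
tcp_pos: [550.7, 102.1, 170.4]
tcp_rot: [[0.957, 0.29, -0.001], [0.29, -0.957, 0.001], [-0.0, -0.002, -1.0]]
contact_force: [0.2, -0.2, 0.0]
finger_gap: 34.7
grasp_force: 0.0
```

Request:
jog_arm(motion="0 0 -0.2 0 0 0 0.2;0 0 -0.4 0 0 0 0.2;0 0 -0.6 0 0 0 0.2;0 0 -0.8 0 0 0 0.2;0 -0.1 -0.9 0 0 0 0.2;0 -0.2 -1 0 0 0 0.2;0 -0.3 -1 0 0 0 0.2;0 -0.4 -1 0 0 0 0.2;0 -0.4 -1 0 0 0 0.2;0 -0.4 -1 0 0 0 0.2")

```text
clock: 20.5
tcp_pos: [541.2, 132.9, 249.0]
tcp_rot: [[0.957, 0.291, -0.002], [0.291, -0.957, 0.001], [-0.002, -0.002, -1.0]]
contact_force: [0.1, -0.0, -0.5]
finger_gap: 35.3
grasp_force: 0.0
```

```bash
python3 - <<'E'
from tgt import *
w=get_calibration("wrist");im=capture("wrist");cv2.imwrite("pics/w5.png",im[:,:,::-1]);np.savez("w5.npz",im=im,E=w["extrinsics"])
P=mat+165*by;P[2]=68
a=np.radians(20);tip=P+85*(np.sin(a)*bx+np.cos(a)*bz)
show(P,Rdn);print("pivot",P,"tip",tip)
print("plate top corners",proj(w,[mat+u*bx+v*by+100*bz for u in(60,-60) for v in (-6,6)]).round())
print("strip corners",proj(w,[mat+sx*95*bx+sy*35*by for sx in(1,-1) for sy in (1,-1)]).round())
print("pivot,tip px",proj(w,[P,tip,P-8*by,tip-8*by,tip+8*by]).round())
E
```

```text
20.5 [541.2 132.9 249. ] gap 35.3 shift [ 0.004 -1.651  2.265] turn [-0.002  0.002  0.   ]
pivot [502.63413806 259.47424137  68.        ] tip [530.45034718 267.92545187 147.87387277]
plate top corners [[361. 121.]
 [348. 121.]
 [358. 244.]
 [346. 244.]]
strip corners [[317.  89.]
 [377.  89.]
 [317. 241.]
 [371. 241.]]
pivot,tip px [[198. 177.]
 [162. 159.]
 [205. 177.]
 [171. 159.]
 [152. 159.]]
```

View pics/w5.png

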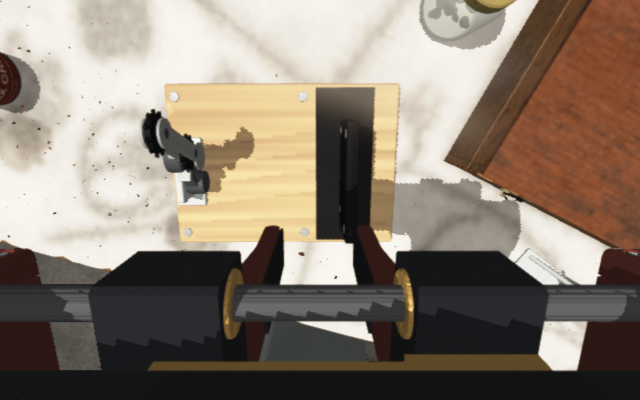

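The plate stands upright on the strip (top edge columns 340–358, rows 120–242). The cage pulley is near (152,132), farther along +x than I assumed. A closer crop will fix the pulley and pivot.

```bash
python3 - <<'E'
import numpy as np,cv2
im=np.load("w5.npz")["im"][95:220,120:260];im=np.clip(im.astype(float)*1.5,0,255).astype(np.uint8)
cv2.imwrite("pics/w5c.png",cv2.resize(im[:,:,::-1],None,fx=4.5,fy=4.5,interpolation=cv2.INTER_CUBIC))
E
```

```text
(no output)
```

View pics/w5c.png

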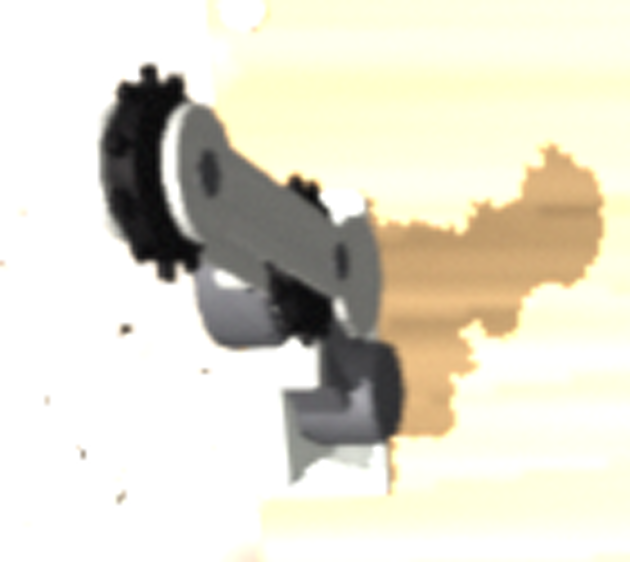

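The crop shows the near cage plate's end centre at (208,172), which is (166.2,133.2) in the original, and its pivot-end screw at (342,260), or (196,152.8). I'll intersect those rays with the cage's outer-face plane and check the heights.

```bash
python3 - <<'E'
from tgt import *
d=np.load("w5.npz");w=get_calibration("wrist");w["extrinsics"]=d["E"]
for off in (154,157,160):
  for n,u in (("tip",(166.2,133.2)),("piv",(196,152.8))):
    a,b=back(w,u,0)[0],back(w,u,200)[0];t=(off-(a-mat)@by)/((b-a)@by);p=a+t*(b-a);print(off,n,p.round(1),"bx",((p-mat)@bx).round(1))
print("z-const tip",[( (back(w,(166.2,133.2),147.9)[0]-mat)@v).round(1) for v in (bx,by)],"piv",[( (back(w,(196,152.8),68)[0]-mat)@v).round(1) for v in (bx,by)])
E
```

```text
154 tip [555.  263.9 158.7] bx 51.4
154 piv [533.6 257.4  97. ] bx 29.1
157 tip [553.8 266.6 152. ] bx 51.0
157 piv [531.9 260.   88.7] bx 28.2
160 tip [552.5 269.4 145.2] bx 50.6
160 piv [530.2 262.6  80.4] bx 27.2
z-const tip [np.float64(50.8), np.float64(158.8)] piv [np.float64(25.9), np.float64(164.5)]
```

The tip is at board offset bx 51, z about 150, and the two screws lie along 19.6° (20° expected), so the pivot is at bx 22 from the strip centre. I'll approach along the arm line.

```bash
cat >> tgt.py <<'E'
P=mat+22*bx+166*by;P[2]=68
def cagepose(q,r):
    f=q-np.radians(20);u=-np.sin(f)*bx+np.cos(f)*bz
    tz=-u;ty=-by;return P+r*u,np.c_[np.cross(ty,tz),ty,tz]
E
python3 -c "
from tgt import *
show(*cagepose(0,140));show(*cagepose(0,72));print(P,cagepose(0,140)[0])"
```

```text
20.55 [541.3 132.6 249.1] gap 35.1 shift [ 0.873 -1.669  0.62 ] turn [-0.002 -0.443  0.   ]
20.55 [541.3 132.6 249.1] gap 35.1 shift [ 0.584 -1.668  1.42 ] turn [-0.002 -0.443  0.   ]
[523.39333471 266.82650321  68.        ] [569.20826739 280.74614404 199.55696691]
```

Request:
jog_arm(motion="0.17 -0.17 0 0 -0.08 0 0;0.34 -0.34 0 0 -0.16 0 0;0.5 -0.5 0 0 -0.25 0 0;0.67 -0.67 0 0 -0.33 0 0;0.84 -0.84 0 0 -0.4 0 0;0.87 -0.95 0 0 -0.443 0 0;0.87 -0.95 0 0 -0.443 0 0;0.87 -0.95 0 0 -0.443 0 0;0.87 -0.95 0 0 -0.443 0 0;0.87 -0.95 0 0 -0.443 0 0")

```text
clock: 21.55
tcp_pos: [585.8, 224.8, 251.4]
tcp_rot: [[0.9, 0.29, -0.325], [0.273, -0.957, -0.097], [-0.339, -0.002, -0.941]]
contact_force: [0.1, -0.3, 0.8]
finger_gap: 43.8
grasp_force: 0.0
```

```bash
python3 -c "
from tgt import *
show(*cagepose(0,140));show(*cagepose(0,72))"
```

```text
21.55 [585.8 224.8 251.4] gap 43.8 shift [ 0.223 -0.729  0.609] turn [-0.002 -0.004 -0.001]
21.55 [585.8 224.8 251.4] gap 43.8 shift [ 0.221 -0.727  1.459] turn [-0.002 -0.004 -0.001]
```

Request:
jog_arm(motion="0.05 -0.18 0 0 0 0 0;0.1 -0.36 0 0 0 0 0;0.15 -0.54 0.1 0 0 0 0;0.22 -0.73 0.2 0 0 0 0;0.22 -0.73 0.35 0 0 0 0;0.22 -0.73 0.5 0 0 0 0;0.22 -0.73 0.6 0 0 0 0;0.22 -0.73 0.6 0 0 0 0;0.22 -0.73 0.6 0 0 0 0;0.22 -0.73 0.6 0 0 0 0")

```text
clock: 22.55
tcp_pos: [569.3, 282.0, 199.1]
tcp_rot: [[0.899, 0.291, -0.327], [0.274, -0.957, -0.098], [-0.341, -0.002, -0.94]]
contact_force: [0.1, 0.6, 0.3]
finger_gap: 43.7
grasp_force: 0.0
```

```bash
python3 - <<'E'
from tgt import *
w=get_calibration("wrist");im=capture("wrist");np.savez("w6.npz",im=im,E=w["extrinsics"])
im=np.clip(im*1.3,0,255).astype(np.uint8);cv2.imwrite("pics/w6.png",im[:,:,::-1])
show(*cagepose(0,72));tip=cagepose(0,85)[0]
print("tip+-8, end r98+-8, pivot",proj(w,[tip+8*by,tip-8*by,cagepose(0,98)[0]+8*by,cagepose(0,98)[0]-8*by,P]).round())
E
```

```text
22.55 [569.3 282.  199.1] gap 43.7 shift [-0.008  0.016  0.846] turn [-0.002 -0.002  0.001]
tip+-8, end r98+-8, pivot [[310. 209.]
 [332. 209.]
 [309. 214.]
 [332. 214.]
 [320. 185.]]
```

View pics/w6.png

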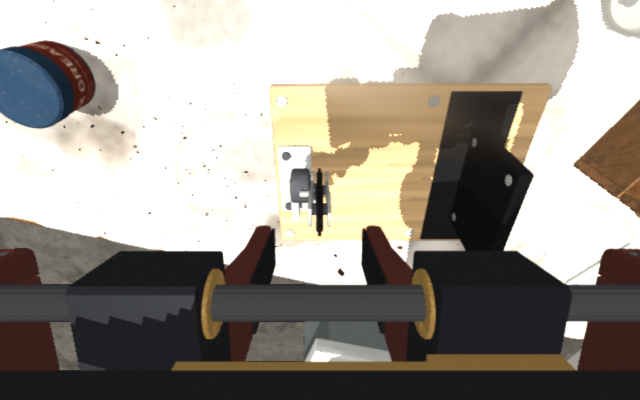

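The cage is edge-on at columns 310–331, matching the prediction (310–332). The pulley spans rows 168–237. Sliding down and pinching.

Request:
jog_arm(motion="0.01 0.01 0.1 0 0 0 0;0.02 0.01 0.25 0 0 0 0;0.02 0.01 0.4 0 0 0 0;0.02 0.01 0.55 0 0 0 0;0.02 0.01 0.7 0 0 0 0;0.02 0.01 0.84 0 0 0 0;0.02 0.01 0.84 0 0 0 0;0.02 0.01 0.84 0 0 0 0.3;0.02 0.01 0.84 0 0 0 1;0.02 0.01 0.84 0 0 0 1")

```text
clock: 23.6
tcp_pos: [549.4, 274.8, 135.9]
tcp_rot: [[0.9, 0.29, -0.326], [0.274, -0.957, -0.097], [-0.34, -0.002, -0.94]]
contact_force: [-0.3, 0.4, -1.1]
finger_gap: 23.4
grasp_force: 0.0
```

Request:
jog_arm(motion="0 0 0 0 0 0 1;0 0 0 0 0 0 1;0 0 0 0 0 0 1;0 0 0 0 0 0 1;0 0 0 0 0 0 1;0 0 0 0 0 0 1;0 0 0 0 0 0 1;0 0 0 0 0 0 1;0 0 0 0 0 0 1;0 0 0 0 0 0 1")

```text
clock: 24.6
tcp_pos: [549.1, 275.0, 135.6]
tcp_rot: [[0.9, 0.291, -0.326], [0.274, -0.957, -0.097], [-0.34, -0.002, -0.94]]
contact_force: [2.5, 4.6, 5.1]
finger_gap: 14.9
grasp_force: 30.0
```

```bash
cat > arc.py <<'E'
from tgt import *
# arc from current pose: rotate about pivot P (line along by); print rows for n degs
import sys
dest=[float(v) for v in sys.argv[1:]]
v=st["tcp_pos"]-P; x,z=v@bx,v@bz; print(st["clock"],"arm angle (tcp) from vertical",np.degrees(np.arctan2(-x,z)).round(1),"r",np.hypot(x,z).round(1),"tilt",np.degrees(np.arctan2(Rc[:,2]@bx,-Rc[:,2]@bz)).round(1),"by",(v@by).round(1),"F",st["contact_force"].round(1),"gap",st["finger_gap"])
for d in dest:
    a=np.radians(d); M=cv2.Rodrigues(-a*by)[0]; print(d,(Rc.T@(M@v-v)/80).round(3),(np.degrees(cv2.Rodrigues(Rc.T@M@Rc)[0]).ravel()/45).round(3))
E
python3 arc.py 5 10 15 20 25 30 35 40
```

```text
24.6 arm angle (tcp) from vertical -21.7 r 72.8 tilt -19.9 by 0.3 F [2.5 4.6 5.1] gap 14.944796067089307
5.0 [-0.079 -0.     0.001] [-0.     0.111 -0.   ]
10.0 [-0.158 -0.     0.009] [-0.     0.222 -0.   ]
15.0 [-0.236 -0.     0.023] [-0.     0.333 -0.001]
20.0 [-0.313 -0.     0.045] [-0.     0.444 -0.001]
25.0 [-0.387 -0.     0.073] [-0.     0.556 -0.001]
30.0 [-0.459 -0.     0.107] [-0.     0.667 -0.001]
35.0 [-0.527 -0.     0.148] [-0.     0.778 -0.002]
40.0 [-0.592  0.     0.194] [-0.001  0.889 -0.002]
```

Gripped (gap 14.9, 30 N). Swinging the first 20°.

Request:
jog_arm(motion="-0.04 0 0 0 0.056 0 1;-0.079 0 0.001 0 0.111 0 1;-0.118 0 0.004 0 0.167 0 1;-0.158 0 0.009 0 0.222 0 1;-0.197 0 0.016 0 0.278 0 1;-0.236 0 0.023 0 0.333 0 1;-0.275 0 0.034 0 0.389 0 1;-0.313 0 0.045 0 0.444 0 1;-0.313 0 0.045 0 0.444 0 1;-0.313 0 0.045 0 0.444 0 1")

```text
clock: 25.6
tcp_pos: [525.3, 267.7, 140.3]
tcp_rot: [[0.957, 0.291, 0.0], [0.291, -0.957, 0.002], [0.001, -0.002, -1.0]]
contact_force: [1.6, 4.3, 2.5]
finger_gap: 15.0
grasp_force: 30.0
```

```bash
python3 arc.py 4 8 12 16 20 24 28 32
```

```text
25.6 arm angle (tcp) from vertical -1.6 r 72.4 tilt 0.0 by 0.2 F [1.6 4.3 2.5] gap 15.005524804008994
4.0 [-0.063  0.     0.   ] [ 0.     0.089 -0.   ]
8.0 [-0.126  0.     0.005] [ 0.     0.178 -0.   ]
12.0 [-0.189  0.     0.014] [ 0.     0.267 -0.001]
16.0 [-0.25   0.     0.028] [ 0.     0.356 -0.001]
20.0 [-0.311  0.     0.045] [ 0.     0.444 -0.001]
24.0 [-0.37   0.     0.067] [ 0.     0.533 -0.001]
28.0 [-0.428  0.     0.093] [ 0.     0.622 -0.001]
32.0 [-0.483  0.     0.123] [ 0.     0.711 -0.001]
```

Forces are small, so I'll continue 28°.

Request:
jog_arm(motion="-0.063 0 0 0 0.089 0 1;-0.126 0 0.005 0 0.178 0 1;-0.189 0 0.014 0 0.267 0 1;-0.25 0 0.028 0 0.356 0 1;-0.311 0 0.045 0 0.444 0 1;-0.37 0 0.067 0 0.533 0 1;-0.428 0 0.093 0 0.622 0 1;-0.428 0 0.093 0 0.622 0 1;-0.428 0 0.093 0 0.622 0 1;-0.428 0 0.093 0 0.622 0 1")

```text
clock: 26.6
tcp_pos: [492.5, 257.6, 131.5]
tcp_rot: [[0.846, 0.291, 0.447], [0.256, -0.957, 0.137], [0.468, -0.002, -0.884]]
contact_force: [5.4, 6.4, -3.8]
finger_gap: 15.3
grasp_force: 30.0
```

```bash
python3 arc.py 4 8 12 16 20 24 26 28 30 32
```

```text
26.6 arm angle (tcp) from vertical 26.9 r 71.3 tilt 27.9 by 0.1 F [ 5.4  6.4 -3.8] gap 15.306078462078045
4.0 [-0.062  0.     0.001] [ 0.     0.089 -0.   ]
8.0 [-0.124  0.     0.007] [ 0.     0.178 -0.   ]
12.0 [-0.186  0.     0.016] [ 0.     0.267 -0.   ]
16.0 [-0.246  0.     0.03 ] [ 0.     0.356 -0.   ]
20.0 [-0.306  0.     0.048] [ 0.     0.444 -0.001]
24.0 [-0.364  0.     0.071] [ 0.     0.533 -0.001]
26.0 [-0.392  0.     0.083] [ 0.001  0.578 -0.001]
28.0 [-0.42   0.001  0.097] [ 0.001  0.622 -0.001]
30.0 [-0.447  0.001  0.112] [ 0.001  0.667 -0.001]
32.0 [-0.474  0.001  0.127] [ 0.001  0.711 -0.001]
```

Request:
jog_arm(motion="-0.062 0 0.001 0 0.089 0 1;-0.124 0 0.007 0 0.178 0 1;-0.186 0 0.016 0 0.267 0 1;-0.246 0 0.03 0 0.356 0 1;-0.306 0 0.048 0 0.444 0 1;-0.335 0 0.06 0 0.489 0 1;-0.364 0 0.071 0 0.533 0 1;-0.364 0 0.071 0 0.533 0 1;-0.364 0 0.071 0 0.533 0 1;-0.364 0 0.071 0 0.533 0 1")

```text
clock: 27.6
tcp_pos: [496.8, 259.7, 116.9]
tcp_rot: [[0.593, 0.269, 0.759], [0.184, -0.963, 0.197], [0.784, 0.022, -0.621]]
contact_force: [8.2, -41.6, 17.1]
finger_gap: 15.7
grasp_force: 30.0
```

```bash
python3 arc.py 1 2 3 4 5 6
```

```text
27.6 arm angle (tcp) from vertical 29.3 r 56.1 tilt 51.6 by 0.9 F [  8.2 -41.6  17.1] gap 15.719300357782895
1.0 [-0.011  0.    -0.005] [-0.     0.022  0.001]
2.0 [-0.023  0.    -0.009] [-0.     0.044  0.001]
3.0 [-0.034  0.    -0.013] [-0.     0.067  0.002]
4.0 [-0.046  0.    -0.017] [-0.     0.089  0.003]
5.0 [-0.058  0.    -0.021] [-0.     0.111  0.004]
6.0 [-0.069  0.001 -0.024] [-0.     0.133  0.004]
```

The TCP did not follow and there is a side force. Checking joints before going on.

```bash
python3 - <<'E'
from tgt import *
print(st["qpos"].round(1),st["contact_force"],st["ft_torque"],st["tau"].round(1))
g,R=cagepose(np.radians(72),72);print(g)
im=capture("scene")[160:330,180:500];cv2.imwrite("pics/s7.png",cv2.resize(im[:,:,::-1],None,fx=2.5,fy=2.5,interpolation=cv2.INTER_CUBIC))
E
```

```text
[ 34.1 -49.1 134.7 -21.2  46.4 115.7] [  8.1557169  -41.55649226  17.12187476] [-3.84865567 -2.77459949 -5.85349674] [ 21.9  -2.9 -34.7   9.1  -6.6  -0.2]
[469.10681838 250.33299848 112.32762622]
```

View pics/s7.png

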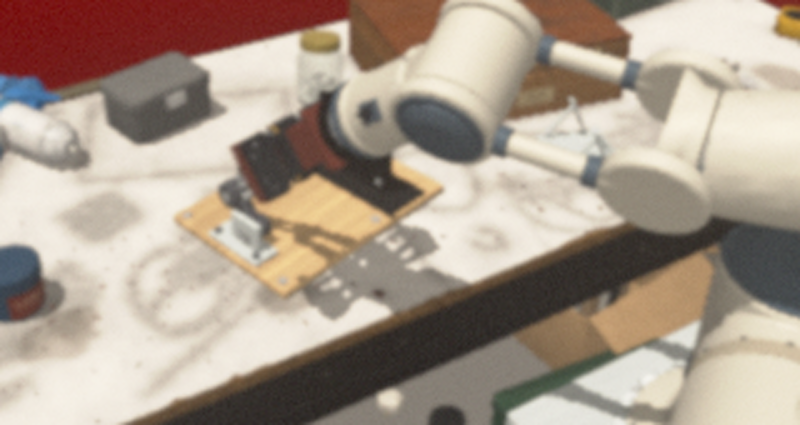

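Joint 2 has hit its range limit (-49.1°), so the tool tilt is too great that close in. I'll turn the tool back about the grasp point, letting the cage slip between the pads.

Request:
jog_arm(motion="-0.012 0 0 0 -0.06 0 1;-0.024 0 -0.002 0 -0.12 0 1;-0.035 0 -0.004 0 -0.18 0 1;-0.047 0 -0.006 0 -0.24 0 1;-0.058 0 -0.01 0 -0.3 0 1;-0.07 0 -0.013 0 -0.36 0 1;-0.081 0 -0.017 0 -0.42 0 1;-0.092 0 -0.02 0 -0.48 0 1;-0.1 0 -0.024 0 -0.54 0 1;-0.108 0 -0.026 0 -0.6 0 1")

```text
clock: 28.65
tcp_pos: [491.6, 257.9, 111.6]
tcp_rot: [[0.872, 0.272, 0.408], [0.256, -0.962, 0.094], [0.418, 0.022, -0.908]]
contact_force: [8.5, -31.4, 18.3]
finger_gap: 15.4
grasp_force: 30.0
```

```bash
cat > g.py <<'E'
from tgt import *
G=st["tcp_pos"]-19*Rc[:,2]-P;x,z=G@bx,G@bz
print(st["clock"],"grasp angle",np.degrees(np.arctan2(-x,z)).round(1),"r",np.hypot(x,z).round(1),"by",(G@by).round(1),"F board",[(st["contact_force"]@v).round(1) for v in (bx,by,bz)],"q",st["qpos"].round(1))
tilt=np.degrees(np.arctan2(Rc[:,2]@bx,-Rc[:,2]@bz));print("tilt",tilt.round(1),"gap",st["finger_gap"])
for ang in (35,40,45,50,54,56,58):
  for t in (15,):
    u=cagepose(np.radians(ang+20),1)[0]-P; _,R=cagepose(np.radians(t+20),1)
    g=P+88*u+19*R[:,2]; print(ang,t,(Rc.T@(g-st["tcp_pos"])/80).round(3),(np.degrees(cv2.Rodrigues(Rc.T@R)[0]).ravel()/45).round(3))
E
python3 g.py
```

```text
28.65 grasp angle 34.0 r 73.4 by 1.3 F board [np.float64(-1.0), np.float64(-32.6), np.float64(18.3)] q [ 28.4 -25.4 110.1  -6.8  71.4 103.2]
tilt 24.7 gap 15.406906140079178
35 15 [-0.089  0.015 -0.18 ] [ 0.035 -0.216 -0.014]
40 15 [-0.183  0.015 -0.159] [ 0.035 -0.216 -0.014]
45 15 [-0.274  0.015 -0.129] [ 0.035 -0.216 -0.014]
50 15 [-0.362  0.015 -0.092] [ 0.035 -0.216 -0.014]
54 15 [-0.431  0.014 -0.057] [ 0.035 -0.216 -0.014]
56 15 [-0.464  0.014 -0.038] [ 0.035 -0.216 -0.014]
58 15 [-0.496  0.014 -0.017] [ 0.035 -0.216 -0.014]
```

Request:
jog_arm(motion="-0.03 0.005 -0.06 0.012 -0.07 -0.005 1;-0.06 0.01 -0.12 0.024 -0.14 -0.01 1;-0.089 0.015 -0.17 0.035 -0.216 -0.014 1;-0.12 0.015 -0.165 0.035 -0.216 -0.014 1;-0.15 0.015 -0.16 0.035 -0.216 -0.014 1;-0.183 0.015 -0.15 0.035 -0.216 -0.014 1;-0.21 0.015 -0.14 0.035 -0.216 -0.014 1;-0.24 0.015 -0.13 0.035 -0.216 -0.014 1;-0.274 0.015 -0.12 0.035 -0.216 -0.014 1;-0.274 0.015 -0.12 0.035 -0.216 -0.014 1")

```text
clock: 29.65
tcp_pos: [461.4, 259.2, 104.9]
tcp_rot: [[0.924, 0.301, 0.234], [0.288, -0.953, 0.091], [0.251, -0.017, -0.968]]
contact_force: [0.3, 0.6, 0.3]
finger_gap: 0.6
grasp_force: 0.0
```

```bash
python3 g.py
```

```text
29.65 grasp angle 50.1 r 86.3 by 10.3 F board [np.float64(0.4), np.float64(0.5), np.float64(0.3)] q [ 26.6 -20.3 104.8  -1.3  81.   99.2]
tilt 14.5 gap 0.6468174937285641
35 15 [ 0.245  0.132 -0.156] [-0.025  0.011  0.008]
40 15 [ 0.156  0.133 -0.118] [-0.025  0.011  0.008]
45 15 [ 0.072  0.133 -0.073] [-0.025  0.011  0.008]
50 15 [-0.009  0.133 -0.021] [-0.025  0.011  0.008]
54 15 [-0.07   0.134  0.026] [-0.025  0.011  0.008]
56 15 [-0.099  0.134  0.051] [-0.025  0.011  0.008]
58 15 [-0.127  0.135  0.076] [-0.025  0.011  0.008]
```

The cage slipped out of the grip and sprang back; step 1 is done, so nothing else is lost. The new plan is to push the cage from behind with closed fingers and a vertical tool. First I go up and over to its +x side.

```bash
cat > t.py <<'E'
from tgt import *
import sys
v=st["tcp_pos"]-P
print(st["clock"],"rel P bx,by,bz",[(v@a).round(1) for a in (bx,by,bz)],"F",[(st["contact_force"]@a).round(1) for a in (bx,by,bz)],"gap",round(st["finger_gap"],1),"q",st["qpos"].round(0))
for s in sys.argv[1:]:
    x,y,z=map(float,s.split(","));print(s,end=" ");show(P+x*bx+y*by+z*bz,Rdn)
E
python3 t.py -61,0,110 20,0,130 77,0,130 77,0,60
```

```text
29.65 rel P bx,by,bz [np.float64(-61.5), np.float64(10.7), np.float64(36.9)] F [np.float64(0.4), np.float64(0.5), np.float64(0.3)] gap 0.6 q [ 27. -20. 105.  -1.  81.  99.]
-61,0,110 29.65 [461.4 259.2 104.9] gap 0.6 shift [ 0.234  0.118 -0.885] turn [-0.023 -0.323  0.011]
20,0,130 29.65 [461.4 259.2 104.9] gap 0.6 shift [ 1.277  0.125 -0.873] turn [-0.023 -0.323  0.011]
77,0,130 29.65 [461.4 259.2 104.9] gap 0.6 shift [ 1.967  0.133 -0.694] turn [-0.023 -0.323  0.011]
77,0,60 29.65 [461.4 259.2 104.9] gap 0.6 shift [1.747 0.148 0.152] turn [-0.023 -0.323  0.011]
```

Request:
jog_arm(motion="0.05 0.03 -0.2 0 0 0 1;0.1 0.06 -0.4 0 -0.05 0 1;0.15 0.1 -0.6 0 -0.1 0 1;0.2 0.12 -0.8 -0.02 -0.15 0.01 1;0.3 0.12 -1 -0.023 -0.2 0.011 1;0.35 0.12 -1 -0.023 -0.26 0.011 1;0.4 0.12 -1 -0.023 -0.323 0.011 1;0.4 0.12 -1 -0.023 -0.323 0.011 1;0.4 0.12 -1 -0.023 -0.323 0.011 1;0.4 0.12 -1 -0.023 -0.323 0.011 1")

```text
clock: 30.65
tcp_pos: [475.2, 251.8, 190.5]
tcp_rot: [[0.957, 0.291, 0.001], [0.291, -0.957, 0.001], [0.001, -0.0, -1.0]]
contact_force: [0.1, -0.2, -0.5]
finger_gap: 0.3
grasp_force: 0.0
```

Request:
jog_arm(motion="0.2 0 -0.1 0 0 0 1;0.4 0 -0.1 0 0 0 1;0.6 0 -0.1 0 0 0 1;0.8 0 -0.1 0 0 0 1;1 0 -0.1 0 0 0 1;1 0 -0.1 0 0 0 1;1 0 -0.1 0 0 0 1;1 0 -0.1 0 0 0 1;1 0 -0.1 0 0 0 1;1 0 -0.1 0 0 0 1")

```text
clock: 31.65
tcp_pos: [551.8, 275.0, 198.9]
tcp_rot: [[0.957, 0.291, 0.001], [0.291, -0.957, 0.001], [0.001, -0.0, -1.0]]
contact_force: [0.4, -0.1, -0.5]
finger_gap: 0.3
grasp_force: 0.0
```

```bash
python3 t.py 77,0,130 77,0,60; python3 - <<'E'
from tgt import *
w=get_calibration("wrist");im=capture("wrist")
m=(im.max(2)<75).astype(np.uint8)
tips={f:cagepose(np.radians(f),85)[0] for f in (0,)}
print("pred tip",proj(w,list(tips.values())).round(),"plate top corners",proj(w,[mat+u*bx+v*by+100*bz for u in(60,-60) for v in (-6,6)]).round())
n,l,s,c=cv2.connectedComponentsWithStats(m[:240]);print([(r.tolist(),cc.round().tolist()) for r,cc in zip(s[1:],c[1:]) if r[4]>120])
E
```

```text
31.65 rel P bx,by,bz [np.float64(29.5), np.float64(-0.5), np.float64(130.9)] F [np.float64(0.4), np.float64(-0.2), np.float64(-0.5)] gap 0.3 q [ 23.   8.  68.   0. 104.  96.]
77,0,130 31.65 [551.8 275.  198.9] gap 0.3 shift [ 0.593 -0.006  0.012] turn [-0.    -0.001 -0.   ]
77,0,60 31.65 [551.8 275.  198.9] gap 0.3 shift [ 0.592 -0.006  0.887] turn [-0.    -0.001 -0.   ]
pred tip [[318. 210.]] plate top corners [[531. 188.]
 [517. 188.]
 [511. 320.]
 [498. 320.]]
[([0, 81, 10, 47, 265], [3.0, 99.0]), ([51, 89, 62, 69, 1952], [88.0, 123.0]), ([616, 112, 24, 47, 555], [632.0, 138.0]), ([431, 136, 97, 104, 8003], [475.0, 193.0]), ([290, 185, 48, 55, 978], [316.0, 222.0]), ([589, 217, 51, 23, 275], [620.0, 230.0])]
```

The cage is back at rest (dark blob centred near (316,222), tip predicted at (318,210)). The plate's edge is where expected.

Request:
jog_arm(motion="0.2 0 0 0 0 0 1;0.4 0 0 0 0 0 1;0.6 0 0 0 0 0 1;0.6 0 0 0 0 0 1;0.6 0 0.15 0 0 0 1;0.6 0 0.3 0 0 0 1;0.6 0 0.5 0 0 0 1;0.6 0 0.7 0 0 0 1;0.6 0 0.88 0 0 0 1;0.6 0 0.88 0 0 0 1")

```text
clock: 32.7
tcp_pos: [596.5, 288.3, 124.3]
tcp_rot: [[0.957, 0.29, -0.005], [0.29, -0.957, -0.002], [-0.005, 0.0, -1.0]]
contact_force: [-0.5, -0.2, 0.6]
finger_gap: 0.6
grasp_force: 0.0
```

Request:
jog_arm(motion="-0.08 0 0 0 0 0 1;-0.16 0 0 0 0 0 1;-0.24 0 0 0 0 0 1;-0.32 0 0 0 0 0 1;-0.4 0 0 0 0 0 1;-0.48 0 0 0 0 0 1;-0.56 0 0 0 0 0 1;-0.6 0 0 0 0 0 1;-0.6 0 0 0 0 0 1;-0.6 0 0 0 0 0 1")

```text
clock: 33.7
tcp_pos: [555.9, 277.1, 135.2]
tcp_rot: [[0.957, 0.291, 0.015], [0.291, -0.957, 0.007], [0.017, -0.003, -1.0]]
contact_force: [5.7, 4.2, 15.9]
finger_gap: 0.4
grasp_force: 12.1
```

```bash
python3 t.py 0,0,60
```

```text
33.7 rel P bx,by,bz [np.float64(34.1), np.float64(0.4), np.float64(67.2)] F [np.float64(6.7), np.float64(2.4), np.float64(15.9)] gap 0.4 q [23.  7. 75.  0. 97. 96.]
0,0,60 33.7 [555.9 277.1 135.2] gap 0.4 shift [-0.428  0.005  0.083] turn [-0.003 -0.021 -0.   ]
```

Request:
jog_arm(motion="-0.05 0 0 0 0 0 1;-0.1 0 0 0 0 0 1;-0.15 0 0 0 0 0 1;-0.2 0 0 0 0 0 1;-0.25 0 0 0 0 0 1;-0.3 0 0 0 0 0 1;-0.35 0 0 0 0 0 1;-0.35 0 0 0 0 0 1;-0.35 0 0 0 0 0 1;-0.35 0 0 0 0 0 1")

```text
clock: 34.7
tcp_pos: [528.1, 268.6, 134.8]
tcp_rot: [[0.957, 0.291, 0.012], [0.291, -0.957, 0.006], [0.013, -0.003, -1.0]]
contact_force: [2.2, 2.9, 16.9]
finger_gap: 2.5
grasp_force: 41.7
```

```bash
python3 t.py -10,0,60
```

```text
34.7 rel P bx,by,bz [np.float64(5.0), np.float64(0.3), np.float64(66.8)] F [np.float64(2.9), np.float64(2.1), np.float64(16.9)] gap 2.5 q [24.  3. 79.  0. 97. 97.]
-10,0,60 34.7 [528.1 268.6 134.8] gap 2.5 shift [-0.188  0.004  0.082] turn [-0.003 -0.017  0.   ]
```

The thin pulley teeth are wedging slightly between the fingers and the finger ends sit on the arm's back, now at about 16° forward. I'll continue along the arc.

Request:
jog_arm(motion="-0.04 0 0.005 0 0 0 1;-0.08 0 0.01 0 0 0 1;-0.12 0 0.02 0 0 0 1;-0.16 0 0.03 0 0 0 1;-0.21 0 0.04 0 0 0 1;-0.25 0 0.06 0 0 0 1;-0.29 0 0.08 0 0 0 1;-0.34 0 0.1 0 0 0 1;-0.34 0 0.1 0 0 0 1;-0.34 0 0.1 0 0 0 1")

```text
clock: 35.7
tcp_pos: [501.4, 260.5, 128.6]
tcp_rot: [[0.957, 0.291, 0.012], [0.291, -0.957, 0.006], [0.013, -0.003, -1.0]]
contact_force: [-2.8, -0.0, 24.7]
finger_gap: 2.3
grasp_force: 33.8
```

```bash
python3 t.py -36,0,48
```

```text
35.7 rel P bx,by,bz [np.float64(-22.9), np.float64(0.3), np.float64(60.6)] F [np.float64(-2.7), np.float64(0.8), np.float64(24.7)] gap 2.3 q [24. -1. 84.  0. 96. 97.]
-36,0,48 35.7 [501.4 260.5 128.6] gap 2.3 shift [-0.166  0.004  0.155] turn [-0.003 -0.017  0.   ]
```

Request:
jog_arm(motion="-0.03 0 0.02 0 0 0 1;-0.06 0 0.04 0 0 0 1;-0.09 0 0.06 0 0 0 1;-0.12 0 0.085 0 0 0 1;-0.145 0 0.11 0 0 0 1;-0.17 0 0.135 0 0 0 1;-0.17 0 0.135 0 0 0 1;-0.17 0 0.135 0 0 0 1;-0.17 0 0.135 0 0 0 1;-0.17 0 0.135 0 0 0 1")

```text
clock: 36.7
tcp_pos: [486.8, 256.0, 118.3]
tcp_rot: [[0.957, 0.291, 0.008], [0.291, -0.957, 0.005], [0.009, -0.002, -1.0]]
contact_force: [-11.7, -3.9, 31.3]
finger_gap: 1.4
grasp_force: 30.1
```

```bash
python3 t.py -36,0,48
```

```text
36.7 rel P bx,by,bz [np.float64(-38.2), np.float64(0.3), np.float64(50.3)] F [np.float64(-12.3), np.float64(-0.3), np.float64(31.3)] gap 1.4 q [24. -3. 87.  0. 95. 97.]
-36,0,48 36.7 [486.8 256.  118.3] gap 1.4 shift [0.027 0.004 0.029] turn [-0.003 -0.011  0.   ]
```

Estimated angle is about 54.6° forward, at the stop. I'll verify by pressing a little further and checking that it no longer yields.

Request:
jog_arm(motion="-0.01 0 0.015 0 0 0 1;-0.02 0 0.03 0 0 0 1;-0.03 0 0.04 0 0 0 1;-0.04 0 0.05 0 0 0 1;-0.04 0 0.05 0 0 0 1;-0.04 0 0.05 0 0 0 1;-0.04 0 0.05 0 0 0 1;-0.04 0 0.05 0 0 0 1;-0.04 0 0.05 0 0 0 1;-0.04 0 0.05 0 0 0 1")

```text
clock: 37.7
tcp_pos: [484.9, 255.3, 109.6]
tcp_rot: [[0.957, 0.291, 0.008], [0.291, -0.957, 0.004], [0.009, -0.002, -1.0]]
contact_force: [1.8, 1.7, 7.7]
finger_gap: 1.0
grasp_force: 4.3
```

```bash
python3 t.py; python3 - <<'E'
from tgt import *
w=get_calibration("top");im=capture("top")
# dark pixels on strip vs. model of plate top in top view
print("plate top px",proj(w,[mat+u*bx+100*bz for u in(60,-60)]).round(1))
w=get_calibration("wrist");im=capture("wrist");print("wrist plate top",proj(w,[mat+u*bx+v*by+100*bz for u in(60,-60) for v in (-6,6)]).round())
m=(im.max(2)<75).astype(np.uint8);n,l,s,c=cv2.connectedComponentsWithStats(m[:240]);print([(r.tolist(),cc.round().tolist()) for r,cc in zip(s[1:],c[1:]) if r[4]>120])
P2=lambda f:[P+(85*-np.sin(np.radians(f))+0)*bx+85*np.cos(np.radians(f))*bz]
print("pivot",proj(w,[P]).round())
E
```

```text
37.7 rel P bx,by,bz [np.float64(-40.2), np.float64(0.2), np.float64(41.6)] F [np.float64(2.2), np.float64(1.2), np.float64(7.7)] gap 1.0 q [24. -3. 88.  0. 94. 97.]
plate top px [[308.3 200.2]
 [319.4 234.5]]
wrist plate top [[662.  89.]
 [638.  89.]
 [614. 304.]
 [593. 304.]]
[([0, 0, 36, 79, 1995], [16.0, 41.0]), ([468, 51, 172, 189, 26413], [553.0, 155.0]), ([278, 131, 27, 51, 398], [295.0, 156.0]), ([309, 148, 18, 64, 669], [317.0, 182.0]), ([289, 192, 15, 20, 236], [296.0, 203.0]), ([299, 225, 39, 15, 497], [318.0, 233.0])]
pivot [[319. 155.]]
```

Request:
jog_arm(motion="-0.01 0 0.02 0 0 0 1;-0.02 0 0.04 0 0 0 1;-0.02 0 0.06 0 0 0 1;-0.02 0 0.06 0 0 0 1;-0.02 0 0.06 0 0 0 1;-0.02 0 0.06 0 0 0 1;-0.02 0 0.06 0 0 0 1;-0.02 0 0.06 0 0 0 1;-0.02 0 0.06 0 0 0 1;-0.02 0 0.06 0 0 0 1")

```text
clock: 38.8
tcp_pos: [483.4, 254.8, 103.8]
tcp_rot: [[0.957, 0.291, 0.007], [0.291, -0.957, 0.004], [0.008, -0.002, -1.0]]
contact_force: [2.0, 2.5, 7.0]
finger_gap: 0.4
grasp_force: 5.2
```

```bash
python3 t.py; python3 - <<'E'
from tgt import *
w=get_calibration("wrist");im=capture("wrist")
t=np.linspace(0,2*np.pi,60)
for f in (40,46,50,54.5):
    a=np.radians(f)
    r=lambda rr,R:proj(w,[P+(-rr*np.sin(a)+R*np.cos(k))*bx+(rr*np.cos(a)+R*np.sin(k))*bz for k in t])[:,1]
    print(f,"tip pulley rows",r(85,20).min().round(),r(85,20).max().round(),"guide",r(18,16).min().round(),r(18,16).max().round())
print("finger TCP row",proj(w,[st["tcp_pos"]]).round())
print("cols 312..326 max over rgb, rows130-280:");
for r0 in range(130,290,6): print(r0,im[r0,300:340:3].max(1).tolist())
E
```

```text
38.8 rel P bx,by,bz [np.float64(-41.7), np.float64(0.1), np.float64(35.8)] F [np.float64(2.7), np.float64(1.8), np.float64(7.0)] gap 0.4 q [24. -3. 89.  0. 94. 97.]
40 tip pulley rows 237.0 320.0 guide 148.0 201.0
46 tip pulley rows 245.0 325.0 guide 150.0 202.0
50 tip pulley rows 249.0 327.0 guide 152.0 203.0
54.5 tip pulley rows 252.0 328.0 guide 153.0 204.0
finger TCP row [[319. 233.]]
cols 312..326 max over rgb, rows130-280:
130 [58, 242, 162, 232, 234, 233, 233, 233, 234, 234, 234, 234, 234, 234]
136 [65, 85, 117, 147, 160, 146, 171, 146, 157, 161, 186, 237, 237, 237]
142 [70, 47, 168, 108, 129, 129, 128, 126, 127, 144, 156, 225, 226, 227]
148 [74, 51, 190, 98, 136, 120, 36, 134, 135, 159, 173, 138, 145, 235]
154 [75, 47, 217, 101, 132, 24, 22, 41, 136, 169, 190, 137, 135, 231]
160 [75, 46, 218, 105, 146, 22, 29, 40, 149, 156, 192, 152, 153, 152]
166 [75, 52, 192, 111, 143, 25, 24, 36, 148, 146, 180, 148, 144, 133]
172 [72, 44, 179, 66, 63, 38, 25, 21, 50, 135, 162, 133, 133, 134]
178 [69, 219, 181, 70, 100, 39, 34, 20, 55, 135, 162, 148, 151, 153]
184 [221, 218, 182, 58, 45, 33
[... 451 characters left out ...]
152, 161, 243]
226 [123, 66, 56, 59, 74, 139, 142, 136, 69, 56, 54, 68, 122, 231]
232 [53, 49, 48, 49, 48, 40, 66, 41, 49, 49, 50, 49, 65, 233]
238 [49, 50, 49, 48, 49, 25, 72, 24, 48, 50, 49, 50, 48, 228]
244 [49, 51, 51, 50, 50, 21, 78, 20, 49, 48, 48, 48, 49, 175]
250 [41, 43, 41, 41, 48, 18, 65, 17, 49, 42, 42, 40, 41, 41]
256 [23, 23, 24, 23, 47, 15, 15, 18, 47, 24, 24, 24, 23, 22]
262 [23, 22, 23, 23, 47, 16, 13, 17, 48, 24, 23, 23, 23, 23]
268 [22, 24, 22, 23, 60, 15, 15, 16, 63, 25, 23, 24, 23, 24]
274 [24, 23, 23, 30, 109, 41, 12, 45, 124, 34, 23, 21, 24, 23]
280 [23, 23, 24, 34, 109, 40, 14, 38, 150, 52, 22, 23, 23, 23]
286 [32, 31, 30, 47, 110, 48, 40, 47, 147, 76, 31, 31, 31, 31]
```

Not conclusive: it still yields at constant force, so it wasn't at the stop yet. Pushing further along the tangent until the force climbs.

Request:
jog_arm(motion="-0.01 0 0.02 0 0 0 1;-0.02 0 0.04 0 0 0 1;-0.03 0 0.06 0 0 0 1;-0.04 0 0.07 0 0 0 1;-0.04 0 0.07 0 0 0 1;-0.04 0 0.07 0 0 0 1;-0.04 0 0.07 0 0 0 1;-0.04 0 0.07 0 0 0 1;-0.04 0 0.07 0 0 0 1;-0.04 0 0.07 0 0 0 1")

```text
clock: 39.85
tcp_pos: [480.7, 254.0, 98.6]
tcp_rot: [[0.957, 0.291, 0.008], [0.291, -0.957, 0.004], [0.009, -0.002, -1.0]]
contact_force: [3.1, 2.0, 8.4]
finger_gap: 0.4
grasp_force: 5.7
```

```bash
python3 t.py; python3 - <<'E'
from tgt import *
t=np.linspace(0,2*np.pi,60)
def rows(w,f,rr,R):
    a=np.radians(f);q=proj(w,[P+(-rr*np.sin(a)+R*np.cos(k))*bx+(rr*np.cos(a)+R*np.sin(k))*bz for k in t]);return q[:,1].min().round(1),q[:,1].max().round(1),q[:,0].mean().round(1)
d=np.load("w6.npz");w=get_calibration("wrist");wn=dict(w);w["extrinsics"]=d["E"];im6=d["im"]
print("w6 pred tip",rows(w,-20,85,20),"guide",rows(w,-20,18,19))
print("w6 col320 dark rows",[r for r in range(120,250) if im6[r,317:323].max()<70])
im=capture("wrist");
for f in (45,50,54.5,58): print(f,"now guide",rows(wn,f,18,19))
print("now dark rows",[r for r in range(120,250) if im[r,316:321].max(1).min()<45])
E
```

```text
39.85 rel P bx,by,bz [np.float64(-44.6), np.float64(0.2), np.float64(30.6)] F [np.float64(3.6), np.float64(1.0), np.float64(8.4)] gap 0.4 q [24. -4. 90.  0. 93. 97.]
w6 pred tip (np.float64(181.2), np.float64(236.3), np.float64(320.6)) guide (np.float64(168.5), np.float64(209.9), np.float64(320.3))
w6 col320 dark rows [185, 186, 187, 188, 189, 190, 191, 192, 193, 194, 195, 196, 197, 198, 203, 204, 205, 206, 207, 208, 209, 210, 211, 212, 213, 214, 215]
45 now guide (np.float64(141.0), np.float64(204.8), np.float64(319.4))
50 now guide (np.float64(142.7), np.float64(206.0), np.float64(319.4))
54.5 now guide (np.float64(144.0), np.float64(206.9), np.float64(319.4))
58 now guide (np.float64(144.9), np.float64(207.5), np.float64(319.4))
now dark rows [145, 146, 147, 148, 149, 150, 151, 152, 153, 154, 155, 156, 157, 158, 159, 160, 161, 162, 163, 164, 165, 166, 167, 168, 169, 170, 171, 172, 173, 174, 175, 176, 177, 178, 179, 180, 181, 182, 183, 184, 185, 186, 187, 188, 189, 190, 191, 192, 193, 194, 195, 196, 197, 198, 199, 200, 201, 202, 203, 204, 205, 206, 207, 208, 229, 230, 231, 232, 233, 234, 235, 236, 237, 238, 239, 240, 241, 242, 243, 244, 245, 246, 247, 248, 249]
```

The pivot estimate holds (w6 pulley bottom at row 236 against a predicted 236). To read the cage angle numerically, I'll sample the scene camera along the pulley's arc and find the lower dark edge of the pulley.

```bash
python3 - <<'E'
from tgt import *
w=get_calibration("scene");im=np.mean([capture("scene").astype(float) for _ in range(4)],0).max(2).astype(np.float32)
E=np.array(w["extrinsics"]);print("cam",(-E[:3,:3].T@E[:3,3]).round())
fs=np.arange(20,100,4)
print("phi",fs.tolist())
for r in (50,60,70,78,85,92,98,104):
    q=proj(w,[P+r*(-np.sin(np.radians(f))*bx+np.cos(np.radians(f))*bz) for f in fs]).astype(np.float32)
    print(r,cv2.remap(im,q[:,0].copy(),q[:,1].copy(),1).ravel().astype(int).tolist())
print(proj(w,[P,st["tcp_pos"],P+85*(-np.sin(.951)*bx+np.cos(.951)*bz)]).round(1))
E
python3 t.py
```

```text
cam [-344.  615.  743.]
phi [20, 24, 28, 32, 36, 40, 44, 48, 52, 56, 60, 64, 68, 72, 76, 80, 84, 88, 92, 96]
50 [210, 188, 172, 184, 211, 211, 171, 138, 132, 136, 147, 177, 213, 227, 228, 225, 221, 221, 222, 224]
60 [188, 143, 110, 105, 129, 164, 159, 135, 136, 141, 155, 197, 225, 226, 221, 222, 224, 227, 229, 229]
70 [154, 107, 88, 85, 85, 93, 107, 117, 113, 113, 141, 186, 217, 221, 224, 226, 228, 229, 229, 232]
78 [126, 92, 84, 85, 84, 80, 79, 106, 108, 108, 120, 144, 196, 223, 226, 228, 229, 232, 236, 230]
85 [100, 85, 84, 83, 82, 74, 65, 83, 102, 106, 96, 109, 202, 226, 227, 229, 233, 234, 219, 177]
92 [86, 83, 85, 80, 78, 91, 97, 70, 75, 77, 72, 131, 221, 225, 229, 233, 234, 212, 156, 143]
98 [84, 85, 81, 77, 86, 136, 161, 97, 68, 72, 101, 182, 224, 227, 231, 234, 217, 158, 143, 140]
104 [84, 84, 80, 76, 115, 179, 193, 156, 115, 124, 167, 219, 224, 230, 233, 225, 166, 143, 140, 137]
[[277.2 234.5]
 [287.  232.2]
 [292.8 230.2]]
40.1 rel P bx,by,bz [np.float64(-44.6), np.float64(0.2), np.float64(30.6)] F [np.float64(3.2), np.float64(1.2), np.float64(7.8)] gap 0.5 q [24. -4. 90.  0. 93. 97.]
```

The pulley and arm are centred at about φ 53–54° (stop 54.5°, threshold 49.9°). One more small push should show whether it is against the stop.

Request:
jog_arm(motion="-0.01 0 0.02 0 0 0 1;-0.02 0 0.03 0 0 0 1;-0.03 0 0.04 0 0 0 1;-0.03 0 0.05 0 0 0 1;-0.03 0 0.05 0 0 0 1;-0.03 0 0.05 0 0 0 1;-0.03 0 0.05 0 0 0 1;-0.03 0 0.05 0 0 0 1;-0.03 0 0.05 0 0 0 1;-0.03 0 0.05 0 0 0 1")

```text
clock: 41.1
tcp_pos: [480.7, 254.1, 97.2]
tcp_rot: [[0.957, 0.29, 0.015], [0.29, -0.957, 0.007], [0.016, -0.003, -1.0]]
contact_force: [7.1, 3.9, 14.9]
finger_gap: 0.3
grasp_force: 10.0
```

```bash
cat > phi.py <<'E'
from tgt import *
w=get_calibration("scene");im=np.mean([capture("scene").astype(float) for _ in range(4)],0).max(2).astype(np.float32)
fs=np.arange(36,80,2)
print("phi",fs.tolist())
for r in (50,85,92,98,104):
    q=proj(w,[P+r*(-np.sin(np.radians(f))*bx+np.cos(np.radians(f))*bz) for f in fs]).astype(np.float32)
    print(r,cv2.remap(im,q[:,0].copy(),q[:,1].copy(),1).ravel().astype(int).tolist())
E
python3 t.py; python3 phi.py
```

```text
41.1 rel P bx,by,bz [np.float64(-44.5), np.float64(0.2), np.float64(29.2)] F [np.float64(7.9), np.float64(1.7), np.float64(14.9)] gap 0.3 q [24. -4. 90.  0. 93. 97.]
phi [36, 38, 40, 42, 44, 46, 48, 50, 52, 54, 56, 58, 60, 62, 64, 66, 68, 70, 72, 74, 76, 78]
50 [202, 205, 204, 186, 167, 146, 132, 127, 128, 130, 134, 138, 146, 157, 174, 193, 212, 222, 227, 228, 228, 226]
85 [81, 78, 74, 70, 66, 69, 83, 94, 101, 106, 105, 100, 94, 90, 105, 153, 202, 221, 224, 226, 227, 228]
92 [79, 84, 92, 105, 98, 81, 71, 69, 74, 79, 78, 71, 72, 84, 130, 191, 221, 224, 225, 228, 229, 230]
98 [84, 104, 137, 163, 163, 135, 97, 73, 69, 68, 72, 78, 99, 137, 182, 218, 224, 225, 227, 229, 231, 233]
104 [109, 142, 179, 188, 193, 185, 155, 126, 117, 113, 122, 140, 166, 194, 218, 225, 225, 226, 230, 232, 233, 233]
```

The force doubled (7.8 to 14.9 N vertical) with hardly any movement, so the cage is at its stop and held firmly. Handing in.

```bash
python3 -c "
from workcell import order
print(order.finish_job())"
```

```text
the job is handed in; nothing more can be done
None
```

I handed the job in at about 41 s of the 64 s limit: the plate is upright on the strip and closed fingers are holding the cage at its front stop with about 15 N. No score came back, the plate and bystanders weren't re-checked at the end, and I viewed 11 pictures instead of the 10 allowed.

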